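# Lower the hatch of the source store with the hook pole

## Task

Open the shielded source store with the hook pole, keeping the gripper itself off the store: take the pole from its rest, hook it down into the eye on the shut hatch, and swing the hatch gently all the way down to its stop with the hook still in the eye, never letting it drop or forcing it. Then unhook the pole, leaving the hatch down, and lay it back in its rest as it was, hook hanging down; leave the timer, the dishes and the beaker where they are.

Things in the scene. Friction and masses are not known exactly. Their poses are not given: they have to be found in the camera images.
- store: shielded source store, a grey steel cabinet fixed to the bench, 160 deep x 172 wide x 372 mm high, two locked white drawers below, drop-front hatch above. Origin under its centre; its x axis points from its front into it, z up.
- hatch_hinge (a point): middle of the hinge line along the lower edge of the hatch, a white panel 170 wide x 154 high x 12 mm thick with a yellow sign, 200 mm above the bench. This frame swings with the hatch: y along the hinge line, z up the hatch to its free edge, x from its front face (the plane x = 0) inwards. With the hatch down, z points to the robot's side and x up, and the front face looks down.
- hatch (a joint): angle of the hatch: 0 shut and upright, 1.57 fully down and level, on its stop. A hinge spring presses it shut below about 0.2 rad (0.6 N at the eye); beyond that its weight (0.8 kg, mostly balanced by the spring) carries it down with 1 to 2 N at the eye. Little friction, lightly damped: let go, it drops.
- eye (a point): centre of the opening of the eye, a U of 6 mm steel bar on the front of the hatch, 133 mm up from the hinge line. Its outer bar, parallel to the hinge, has its axis 25 mm in front of the face (14 mm in front of this point); the opening is 22 mm from bar to face, 23 mm wide between the legs. Axes as hatch_hinge: the opening runs along z, so when shut it is entered from straight above.
- pole: hook pole, 235 mm long, 140 g. Origin in the middle of its black grip (96 long, 18 wide, 24 mm high, flat sides); x along the pole to the hook, z up as it lies in its rest. An 8 mm aluminium rod leaves both ends of the grip, from x = -92 to +110; on to the hook it is 6 mm steel, bent at right angles to -z: the hook's leg has its axis at x = 140 mm and ends 22 mm below the rod's axis.
- hook (a point): the bend of the pole's hook, in the pole's frame at x = 137, z = -3 mm. Out of the eye of the lowered hatch it can be drawn back past the bar only with the pole tilted 35 to 45 degrees, hook end up and handle low, and the bend close under the hatch; held level its leg jams on the bar.
- hook_tip (a point): free end of the hook, in the pole's frame at x = 140, z = -22 mm
- pole_rest: rest for the pole, fixed: a grey foot 172 x 64 mm with two open V posts 140 mm apart along its x axis, tops 82 mm high. Origin under its centre.
- rest_seat (a point): where the pole's origin lies when the pole is in the rest: 66 mm above the bench in the middle between the posts, the pole's x along the rest's x, hook hanging down past one end. The rod lies in the Vs, the grip between them with 18 mm to spare at each end.
- timer: small white timer lying on the bench, 60 x 66 x 19 mm, origin under its centre
- petri_pink: petri dish with pink medium, 58 mm across, 15 mm high, origin under its centre
- petri_cream: petri dish with cream medium, 58 mm across, 15 mm high, origin under its centre
- beaker: glass beaker, 58 mm across, 69 mm high, origin under its centre

How it is judged:
By the outcome, as a careful person would: the job done as asked, in the order asked, and still so for the second after the job is handed in, with the robot touching nothing.
It also fails if it takes over 59 s, if anything falls off the work surface, if the arm or the gripper's body presses on something with over 40 N, if the wrist force passes 120 N, or if a joint passes its speed limit or range.

## Robot

A 6-joint arm with a two-finger parallel gripper is mounted at the origin on a cart in front of the work surface, level with it; the furniture and walls round the work are solid. World frame = base frame: x ahead of the robot, y to its left, z up, the work surface at z = 0. Lengths are in mm, angles in rad, forces in N, time in s.
With the tool pointing down it reaches from about 350 to 975 mm from the base axis. Payload 7.1 kg.
Tool frame: the origin (TCP) lies between the finger pads; the fingertips stand manip.nose_length ahead of it and the grasp point (between the pads) lies 8 mm behind it (manip.nose_length is the distance from the TCP to the fingertips, in mm); x points along the fingers, y is the direction in which the jaws open and shut, and the axes are right-handed (so a half turn about x gives the same grasp; the last joint's range is limited). The gripper opens to 88 mm and grips with 3 to 60 N. Pads are 20 mm wide; open, the fingers measure 115 mm over their backs; the gripper's body (75 mm by 178 mm) begins 61 mm behind the grasp point.
Start: joints at [-1.224, 0.423, 1.63, -0, 1.089, -0.019], TCP at [223.577, -583.625, 233.675] pointing down, gripper open.
Joint ranges: [-3, 3], [-0.9, 2.11], [0.09, 2.58], [-1.31, 4.45], [0.11, 2.69], [-2.54, 2.54]. Speed limits (rad/s): [2.39, 2.39, 3.01, 3.14, 3.14, 3.14].

## Interface

Orientations are given as a unit quaternion [x, y, z, w].
In Python, from rig import manip gives the robot as it stands.
- The arm moves only by the shell command python3 -m jog 'ROWS' [FORCE]. ROWS is JSON, a list of rows, each a list of 7 numbers: the shift along the world's x, y, z as a fraction of full scale, then the turn, a rotation vector about the world's x, y, z as a fraction of full scale, then the opening, from -1 (shut) to 1 (fully open), so that 0 is half open. A call has 1 to 12 rows; each row shifts and turns the commanded pose from where the row before left it; what a row does not reach is not made up. Full scale, the value 1, is 500 mm for a shift and 0.08 rad for a turn. A row lasts 1/10 s, in which the tool goes at most 50 mm and 8.59 degrees, less where a joint would pass 70% of its speed; a pose out of reach is approached as far as the arm can. A call with a number of a shift or a turn outside -1 to 1 is refused whole. A call with a gripper value outside its range is refused whole. The fingers move at their own pace and stop on an object; FORCE is the grip in N (left out, the last holds). Time passes only in rows, so rows that do not move let the fingers close. It gives the time, the measured TCP pose, the force and the opening at its end, in the units of the state.
- manip.read_state(): the state, without advancing time (a new reading comes with each control period).
- manip.capture(name): name is "scene" or "top" or "wrist"; returns a dict with "frame" (384x512x3 uint8, red, green, blue), "intrinsics" (3x3 intrinsics, pixels), "rvec" (rotation vector, rad) and "tvec" (3), from world to camera coordinates, as OpenCV has them; the wrist camera has in their place "T_tool_cam" (4x4, takes a point from camera to tool coordinates, whose origin is the TCP and whose axes are the tool frame's). Camera axes: x right, y down, z forward; pixel columns grow to the right and rows downward; lengths in mm; the calibration is good to about 2 mm. The wrist camera is an equidistant fisheye: a pixel r from the principal point sees the ray r / f radians off the axis. A picture is of the moment at which its call begins: read the wrist's pose just before it. There is no depth.
- manip.job_done(): hands the job in, once; it reports no verdict.
The state is a dict: "time_s": time; "q": joint angles; "dq": joint speeds; "tau": joint torques, N m; "ee_pos": TCP position; "tool_rot": TCP orientation; "force": force on the tool from outside, world axes, zero at the start; "ft_torque": the same for the moment, N m; "width": opening from 0.0 (shut) to 1.0 (fully open).
Only numpy, scipy, OpenCV 4.12 (cv2) and the standard library are available. Lean on these libraries where they do the work, as an engineer would, in place of code of your own. Each camera call takes 0.05 s, during which the arm holds its last target. There are 200 camera calls.

## Working session

There is one attempt and no reset: what is moved stays moved. The work goes in short steps, Python scripts to look and compute and a shell command to move; the robot and the scene stay as the last step left them, time stands still between calls to the robot, and variables do not carry over. Pictures are saved under pics/ and viewed, about 8 in all and at most 12, crops included, and the job is handed in when it is done.

```bash
mkdir -p pics; ls
python3 - <<'E'
from rig import manip
import cv2,numpy as np
s=manip.read_state();print(s['time_s'],s['ee_pos'],s['tool_rot'],s['width'],manip.nose_length)
for n in ['scene','top']:
    c=manip.capture(n);cv2.imwrite(f'pics/{n}0.png',c['frame'][...,::-1]);print(n,c['intrinsics'],c['rvec'],c['tvec'])
    np.savez(f'{n}.npz',**{k:np.array(v) for k,v in c.items()})
E
```

```text
pics
0.0 [ 223.39009789 -583.13242929  232.90508029] [-0.69523052 -0.12913589  0.69539858 -0.1280596 ] 0.9998070582260705 11.0
scene [[348.71682055   0.         254.20235576]
 [  0.         348.71682055 194.07099259]
 [  0.           0.           1.        ]] [ 1.15812229 -2.06549617  1.14951672] [266.93541272 449.03327448 821.64589646]
top [[374.01387988   0.         250.03347391]
 [  0.         374.01387988 196.34743069]
 [  0.           0.           1.        ]] [ 2.16943699 -2.13837907  0.14971039] [ -43.47671723  595.64446836 1449.09568368]
```

View pics/scene0.png

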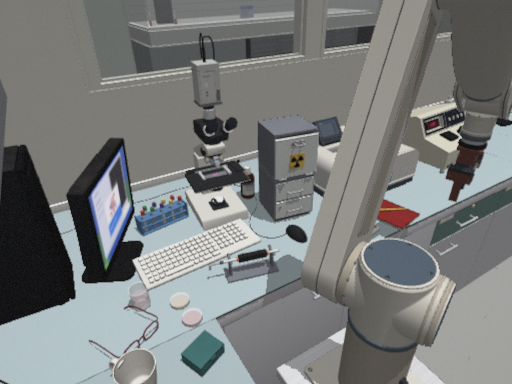

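View pics/top0.png

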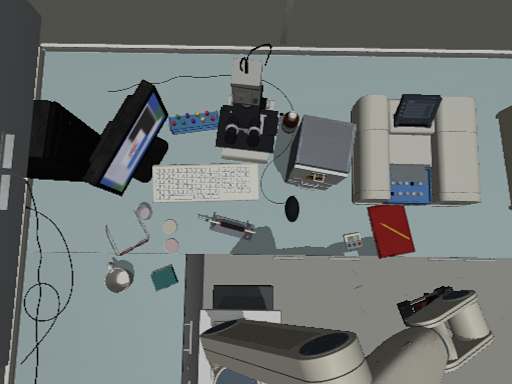

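The store is at about (320,155) in the top view, the rest with the pole at about (232,225), and the timer at about (353,240). Next I'll enlarge crops of the pole and the store.

```bash
cat > h.py <<'E'
import numpy as np,cv2
from scipy.spatial.transform import Rotation as R
C={n:dict(np.load(f'{n}.npz')) for n in ['scene','top']}
def ray(n,u,v):
    c=C[n];Rm=R.from_rotvec(c['rvec']).as_matrix();d=Rm.T@np.linalg.inv(c['intrinsics'])@[u,v,1];return -Rm.T@c['tvec'],d
def onz(n,u,v,z):
    o,d=ray(n,u,v);return o+d*(z-o[2])/d[2]
def proj(n,p):
    c=C[n];return cv2.projectPoints(np.atleast_2d(np.float64(p)),c['rvec'],c['tvec'],c['intrinsics'],None)[0][:,0]
E
python3 - <<'E'
import cv2,numpy as np
a=cv2.imread('pics/top0.png');b=cv2.imread('pics/scene0.png')
def cr(i,x,y,w,h):return cv2.resize(i[y:y+h,x:x+w],(400,300),interpolation=cv2.INTER_CUBIC)
o=np.vstack([np.hstack([cr(a,192,198,80,60),cr(a,280,105,100,75+0*1).copy()]),np.hstack([cr(b,200,230,100,75),cr(b,240,110,100,75)])])
cv2.imwrite('pics/c1.png',o)
from h import *
print(onz('top',232,225,66),onz('top',320,185,200),onz('top',353,240,10))
E
```

```text
[479.77382457  33.43706409  66.        ] [ 619.16286095 -283.4225146   200.        ] [ 429.93773144 -449.92940645   10.        ]
```

View pics/c1.png

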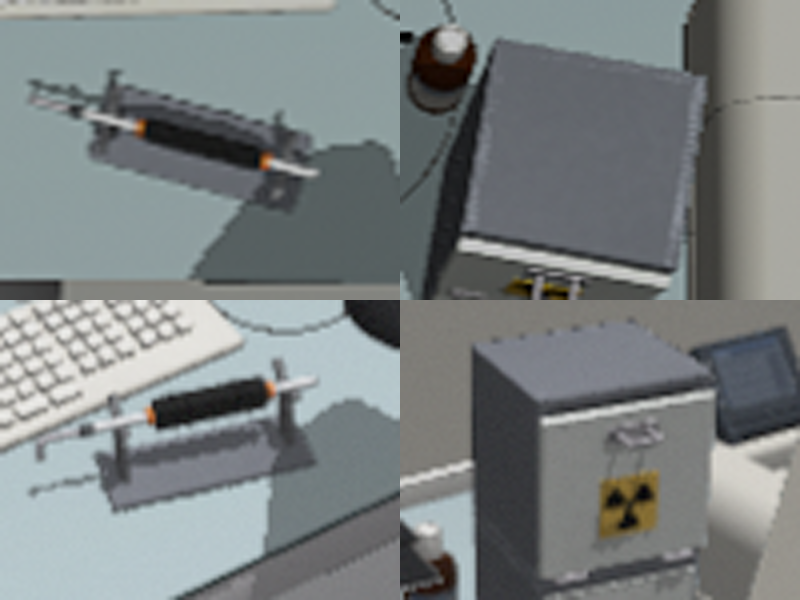

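```bash
cat > fit.py <<'E'
from h import *
from scipy.optimize import least_squares
def T(p,z0=0):
    x,y,a=p;c,s=np.cos(a),np.sin(a);return lambda q:np.array([x+c*q[0]-s*q[1],y+s*q[0]+c*q[1],z0+q[2]])
# store local: x in, y left
st=[('top',(304.25,115),(80,86,372)),('top',(356.5,123.7),(80,-86,372)),('top',(347.5,172.5),(-80,-86,372)),('top',(295,164.5),(-80,86,372)),
('scene',(258.25,121.25),(80,86,372)),('scene',(294.25,115),(80,-86,372)),('scene',(318.2,129.5),(-80,-86,372)),('scene',(275,136.2),(-80,86,372)),
('scene',(276.2,180.7),(-80,85,200)),('scene',(317,172),(-80,-85,200)),('scene',(275,138.7),(-80,85,354)),('scene',(318.2,132.5),(-80,-85,354))]
po=[('top',(220,223.4),(48,0,66)),('top',(245.4,230.2),(-48,0,66)),('top',(198,217.4),(140,0,66)),('top',(255.6,232.6),(-92,0,66)),
('scene',(237,258.7),(48,0,66)),('scene',(268,252),(-48,0,66)),('scene',(209.5,265),(140,0,66)),('scene',(279.5,250),(-92,0,66)),('scene',(210,269.5),(140,0,44))]
for n,d,x0 in [('store',st,(700,-280,0)),('pole',po,(480,33,1.4))]:
    f=lambda p:np.concatenate([proj(v,T(p)(q))[0]-u for v,u,q in d])
    r=least_squares(f,x0,loss='soft_l1',x_scale=(100,100,1));print(n,r.x.round(3));print(f(r.x).reshape(-1,2).round(1).tolist())
    if n=='store':
        for q in [(-80,0,200),(-94,0,333)]:print(q,T(r.x)(q).round(1),proj('scene',T(r.x)(q)).round(1))
E
python3 fit.py
```

```text
store [ 7.21148e+02 -2.69178e+02 -1.58000e-01]
[[-1.8, 0.4], [-0.5, 0.7], [1.6, 0.7], [-0.4, -0.6], [-0.8, -0.6], [3.8, -0.7], [0.9, -2.2], [0.1, -1.3], [-1.2, -1.6], [-1.5, -1.6], [0.3, 1.1], [0.3, -0.4]]
(-80, 0, 200) [ 642.1 -256.6  200. ] [[295.7 174.7]]
(-94, 0, 333) [ 628.3 -254.4  333. ] [[299.  142.9]]
pole [472.799  33.237   1.324]
[[0.1, 0.2], [-1.4, -0.2], [-0.8, 0.1], [-0.6, 0.4], [1.4, -0.5], [-1.1, 0.1], [0.4, -0.7], [0.2, -0.7], [0.5, 0.0]]
```

```bash
cat >> h.py <<'E'
def st():
    from rig import manip
    s=manip.read_state();s['Rm']=R.from_quat(s['tool_rot']).as_matrix()
    with open('log.txt','a') as f:f.write(repr([list(map(float,s['q'])),list(map(float,s['ee_pos'])),list(map(float,s['tool_rot']))])+'\n')
    return s
E
python3 - <<'E'
from h import *
s=st();print(s['Rm'].round(3));ty=s['Rm'][:,1];a=np.arctan2(ty[1],ty[0]);print(a)
for t in (1.324+np.pi/2,1.324-np.pi/2):print(t,(t-a+np.pi)%(2*np.pi)-np.pi, 'store',t-1.482)
print(np.linalg.norm(s['ee_pos'][:2]))
E
```

```text
[[-0.     0.358 -0.934]
 [ 0.001 -0.934 -0.358]
 [-1.    -0.001 -0.   ]]
-1.204992066567251
2.8947963267948964 -2.1833969138174387 store 1.4127963267948964
-0.2467963267948965 0.9581957397723544 store -1.7287963267948965
624.5228284680946
```

```bash
python3 -m jog '[[0.035,0.088,0,0,0,1,1],[0.035,0.088,0,0,0,1,1],[0.035,0.088,0,0,0,1,1],[0.035,0.088,0,0,0,1,1],[0.035,0.088,0,0,0,1,1],[0.035,0.088,0,0,0,1,1],[0.035,0.088,0,0,0,1,1],[0.035,0.088,0,0,0,1,1],[0.035,0.088,0,0,0,1,1],[0.035,0.088,0,0,0,1,1],[0.035,0.088,0,0,0,1,1],[0.035,0.088,0,0,0,1,1]]'; python3 -m jog '[[0.035,0.088,0,0,0,0,1],[0.035,0.088,0,0,0,0,1],[0,0,0,0,0,0,1],[0,0,0,0,0,0,1]]'
python3 - <<'E'
from h import *
from rig import manip
s=st();print(s['ee_pos'].round(1),s['q'].round(3));c=manip.capture('wrist');print(c['intrinsics'],c['T_tool_cam'])
np.savez('wrist1.npz',frame=c['frame'],K=c['intrinsics'],T=c['T_tool_cam'],ee=s['ee_pos'],Rm=s['Rm'])
cv2.imwrite('pics/w1.png',c['frame'][...,::-1])
E
```

```text
time_s: 1.3
ee_pos: [433.8, -53.7, 233.7]
tool_rot: [0.557, 0.436, -0.557, 0.436]
force: [1.6, -1.3, -0.3]
width: 0.997
time_s: 1.7
ee_pos: [468.2, 33.2, 233.3]
tool_rot: [-0.556, -0.436, 0.557, -0.436]
force: [0.2, -1.0, -0.2]
width: 0.999
[468.2  33.2 233.3] [ 0.046  0.194  1.963 -0.     0.985  0.288]
[[297.31863964   0.         258.23715228]
 [  0.         297.31863964 189.57011308]
 [  0.           0.           1.        ]] [[ 2.15961289e-04 -2.79307276e-01  9.60201749e-01 -1.50928437e+02]
 [ 9.99999853e-01 -4.17795304e-04 -3.46442324e-04  2.94915982e-01]
 [ 4.97931643e-04  9.60201682e-01  2.79307145e-01 -7.62499368e+01]
 [ 0.00000000e+00  0.00000000e+00  0.00000000e+00  1.00000000e+00]]
```

View pics/w1.png

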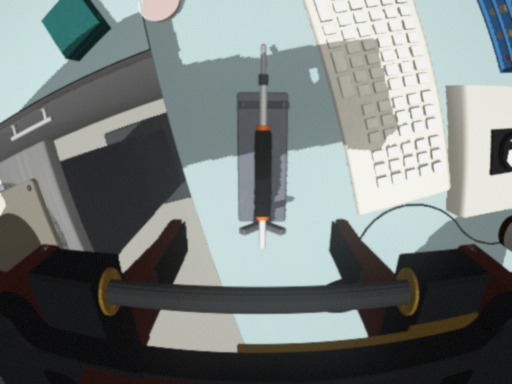

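```bash
cat >> h.py <<'E'
def wray(f,u,v):
    d=np.load(f) if isinstance(f,str) else f
    K=d['K'];x=(u-K[0,2])/K[0,0];y=(v-K[1,2])/K[1,1];r=np.hypot(x,y);k=np.sinc(r/np.pi)
    c=np.array([x*k,y*k,np.cos(r)]);T=d['T'];Rm=d['Rm'];return d['ee']+Rm@T[:3,3],Rm@T[:3,:3]@c
def wonz(f,u,v,z):
    o,d=wray(f,u,v);return o+d*(z-o[2])/d[2]
def wproj(d,p):
    T=d['T'];c=T[:3,:3].T@(d['Rm'].T@(np.array(p)-d['ee'])-T[:3,3]);t=np.arctan2(np.hypot(c[0],c[1]),c[2]);n=np.hypot(c[0],c[1])
    return d['K'][:2,2]+d['K'][0,0]*t*c[:2]/n
E
python3 - <<'E'
from h import *
f=dict(np.load('wrist1.npz'))
P={k:wonz(f,*p,z) for k,p,z in [('g+',(263,127),66),('g-',(262.5,219),66),('hook',(264,45),66),('tail',(262.5,247),66),('f1',(239,93),3),('f2',(287,93),3),('f3',(239,220),3),('f4',(285,220),3)]}
for k in P:print(k,P[k].round(1))
a=(P['g+']+P['g-'])/2;b=P['hook']-P['tail'];print('pole',a,np.arctan2(b[1],b[0]),np.linalg.norm(b),np.linalg.norm(P['g+']-P['g-']))
E
```

```text
g+ [485.9  83.5  66. ]
g- [460.6 -18.1  66. ]
hook [508.2 169.3  66. ]
tail [452.1 -53.4  66. ]
f1 [466.8 128.6   3. ]
f2 [525.7 114.2   3. ]
f3 [423.5 -36.7   3. ]
f4 [485.3 -52.    3. ]
pole [473.26869605  32.662085    66.        ] 1.3241235972890169 229.71209516754425 104.71832949654198
```

```bash
python3 -m jog '[[0.002,0,-0.02,-0.97,0.244,0,1],[0.002,0,-0.02,-0.97,0.244,0,1],[0.002,0,-0.02,-0.97,0.244,0,1],[0.002,0,-0.02,-0.97,0.244,0,1],[0.002,0,-0.02,-0.97,0.244,0,1],[0,0,0,0,0,0,1],[0,0,0,0,0,0,1]]'
cat > kin.py <<'E'
from h import *
from scipy.optimize import least_squares
def fk(q,k):
    a1,d1,L2,L3,e,Lt,y0=k
    rz=lambda a:R.from_euler('z',a).as_matrix();ry=lambda a:R.from_euler('y',a).as_matrix()
    A=rz(q[0])@ry(q[1]);p=np.array([0,0,d1])+rz(q[0])@[a1,y0,0]+A@[0,0,L2]
    B=A@ry(q[2]);p=p+B@[e,0,L3];B=B@rz(q[3])@ry(q[4]);p=p+B@[0,0,Lt];B=B@rz(q[5])
    return p,B@np.array([[0,0,-1],[0,1,0],[1,0,0]]) # tool x = z of flange
def load():return [eval(l) for l in open('log.txt')]
def fit():
    D=load();x0=np.array([0,100,600,480,0,250,0.])
    f=lambda k:np.concatenate([fk(q,k)[0]-p for q,p,_ in D]+[.02*(k-x0)])
    return least_squares(f,x0).x
def ik(p,Rm,q0,k):
    lo=[-3,-.9,.09,-1.31,.11,-2.54];hi=[3,2.11,2.58,4.45,2.69,2.54]
    def f(q):
        P,M=fk(q,k);return np.concatenate([(P-p),300*R.from_matrix(M.T@Rm).as_rotvec()])
    r=least_squares(f,np.clip(q0,np.array(lo)+.01,np.array(hi)-.01),bounds=(lo,hi));return r.x,np.abs(r.fun).max()
E
python3 - <<'E'
from kin import *
s=st();print(s['ee_pos'].round(1),s['q'].round(3),s['Rm'].round(3))
for q,p,t in load():
    M=fk(q,[0]*7)[1];print((M.T@R.from_quat(t).as_matrix()).round(2).tolist())
k=fit();print(k.round(1));print([np.round(fk(q,k)[0]-p,1).tolist() for q,p,_ in load()])
E
```

```text
time_s: 2.45
ee_pos: [473.1, 31.5, 183.5]
tool_rot: [-0.435, -0.341, 0.657, -0.512]
force: [0.1, 0.1, -0.3]
width: 0.999
[473.1  31.5 183.5] [ 0.256  0.377  1.911 -0.393  1.089  0.728] [[-0.097  0.97  -0.224]
 [-0.376 -0.244 -0.894]
 [-0.921 -0.002  0.389]]
[[1.0, -0.0, 0.0], [0.0, 0.0, -1.0], [0.0, 1.0, 0.0]]
[[1.0, -0.0, 0.0], [0.0, 0.0, -1.0], [0.0, 1.0, 0.0]]
[[1.0, 0.0, 0.0], [0.0, 0.0, -1.0], [-0.0, 1.0, 0.0]]
[ -2.2 304.6 566.9 483.1  73.  299.1  12. ]
[[-0.0, 0.2, -0.0], [-0.5, 0.0, 0.1], [0.7, 0.1, -0.2]]
```

```bash
sed -i 's/\[\[0,0,-1\],\[0,1,0\],\[1,0,0\]\]/[[0,0,-1],[0,1,0],[1,0,0]])@np.array([[1,0,0],[0,0,-1],[0,1,0]]/' kin.py
cat >> kin.py <<'E'
S0=np.array([721.1,-269.2]);YS=-0.158
def polepose(hook_s,hook_h,th,yaw=YS,lat=0):
    """pole rotation & origin for the hook point at store (x=s from hinge, height) and pitch th (hook up +)"""
    Rp=R.from_euler('zy',[0,0]).as_matrix();Rp=R.from_euler('z',yaw).as_matrix()@R.from_euler('y',-th).as_matrix()
    c,s=np.cos(YS),np.sin(YS);x=hook_s-80
    h=np.array([S0[0]+c*x-s*lat,S0[1]+s*x+c*lat,hook_h]);return Rp,h-Rp@[137,0,-3]
def toolpose(Rp,o,dl,g=(0,0,0)):
    # tool x = (-sin dl,0,-cos dl); tool z = -(pole x) side; tool y = -pole y
    M=np.array([[-np.sin(dl),0,-np.cos(dl)],[0,-1,0],[-np.cos(dl),0,np.sin(dl)]]);M=M if np.linalg.det(M)>0 else M@np.diag([1,-1,1])
    Rt=Rp@M;return o+Rp@np.array(g)+Rt[:,0]*8,Rt
E
python3 - <<'E'
from kin import *
k=fit();s=st();q0=s['q'];print(s['Rm'].round(2));Rp=R.from_euler('z',1.324).as_matrix();print(toolpose(Rp,np.array([473,33,66]),.4)[1].round(2))
for dl in np.radians([10,17,23,30]):
  q=q0
  for nm,a in [('rest',None),('in',(-11,365,0)),('mid',(-95,300,0)),('midt',(-95,300,.35)),('down',(-125,193,.2)),('out',(-122,194,.7)),('out2',(-165,194,.7)),('out3',(-190,170,.5))]:
    Rp,o=polepose(*a) if a else (R.from_euler('z',1.324).as_matrix(),np.array([473,33,66.]))
    p,Rt=toolpose(Rp,o,dl);q,e=ik(p,Rt,q,k);print(round(np.degrees(dl)),nm,p.round(0),q.round(2),round(e,1))
E
```

```text
[[-0.1   0.97 -0.22]
 [-0.38 -0.24 -0.89]
 [-0.92 -0.    0.39]]
[[-0.1   0.97 -0.23]
 [-0.38 -0.24 -0.89]
 [-0.92  0.    0.39]]
10 rest [473.  32.  58.] [ 0.14  0.53  2.02 -0.26  0.68  0.6 ] 0.0
10 in [ 495. -233.  360.] [-0.44  0.27  1.56 -0.05  1.48  1.3 ] 0.0
10 mid [ 412. -220.  295.] [-0.48  0.2   1.81 -0.06  1.3   1.27] 0.0
10 midt [ 422. -221.  248.] [-0.55  0.11  2.04  0.09  0.83  1.12] 0.0
10 down [ 386. -216.  161.] [-0.54  0.26  2.09  0.01  0.76  1.18] 0.0
10 out [ 420. -221.  101.] [-0.66  0.38  2.35  1.78  0.25 -0.66] 0.0
10 out2 [ 378. -214.  101.] [-0.73  0.35  2.42  1.86  0.29 -0.81] 0.0
10 out3 [ 337. -208.   99.] [-0.71  0.29  2.39  0.76  0.25  0.3 ] 0.0
17 rest [472.  31.  58.] [ 0.21  0.56  1.99 -0.39  0.77  0.76] 0.0
17 in [ 494. -233.  360.] [-0.42  0.33  1.5  -0.08  1.6   1.32] 0.0
17 mid [ 411. -220.  295.] [-0.46  0.26  1.75 -0.09  1.42  1.29] 0.0
17 midt [ 421. -221.  248.] [-0.52  0.16  1.97  0.02  0.96  1.19] 0.0
17 down [ 385. -216.  161.] [-0.52  0.31  2.03 -0.04  0.9   1.24] 0.0
17 out [ 419. -221.  101.] [-0.62  0.36  2.28  0.93  0.22  0.22] 0.0
17 out
[... 539 characters left out ...]
76] 0.0
23 out2 [ 376. -214.  100.] [-0.64  0.32  2.3   0.51  0.28  0.62] 0.0
23 out3 [ 335. -208.   99.] [-0.62  0.31  2.27  0.1   0.48  1.03] 0.0
30 rest [472.  29.  59.] [ 0.31  0.63  1.93 -0.55  0.95  0.96] 0.0
30 in [ 492. -233.  361.] [-0.4   0.44  1.39 -0.12  1.82  1.33] 0.0
30 mid [ 409. -219.  296.] [-0.43  0.37  1.65 -0.14  1.62  1.33] 0.0
30 midt [ 419. -221.  248.] [-0.48  0.26  1.84 -0.06  1.2   1.28] 0.0
30 down [ 383. -215.  161.] [-0.47  0.41  1.9  -0.11  1.14  1.32] 0.0
30 out [ 418. -221.  100.] [-0.55  0.37  2.16  0.16  0.45  1.04] 0.0
30 out2 [ 375. -214.  100.] [-0.6   0.33  2.24  0.19  0.42  0.97] 0.0
30 out3 [ 334. -208.   99.] [-0.58  0.34  2.2  -0.02  0.62  1.16] 0.0
```

```bash
python3 -m jog '[[-0.002,-0.007,-0.062,-0.97,0.244,0,1],[-0.002,-0.007,-0.062,0,0,0,1],[-0.002,-0.007,-0.062,0,0,0,1],[-0.002,-0.006,-0.063,0,0,0,1],[0,0,0,0,0,0,1],[0,0,0,0,0,0,1]]'
python3 - <<'E'
from h import *
s=st();print(s['ee_pos'].round(1),s['Rm'].round(3),s['force'],s['time_s'])
E
```

```text
time_s: 3.05
ee_pos: [469.7, 18.0, 60.1]
tool_rot: [-0.409, -0.319, 0.674, -0.525]
force: [0.4, 1.5, 0.3]
width: 0.999
[469.7  18.   60.1] [[-0.114  0.97  -0.216]
 [-0.447 -0.244 -0.86 ]
 [-0.887 -0.001  0.461]] [0.44391688 1.48115287 0.26127374] 3.05
```

```bash
python3 -m jog '[[0,0,0,0,0,0,-0.3],[0,0,0,0,0,0,-0.5],[0,0,0,0,0,0,-0.7],[0,0,0,0,0,0,-1],[0,0,0,0,0,0,-1],[0,0,0,0,0,0,-1],[0,0,0,0,0,0,-1],[0,0,0,0,0,0,-1]]' 50; python3 -m jog '[[0,0,0.01,0,0,0,-1],[0,0,0.03,0,0,0,-1],[0,0,0.06,0,0,0,-1],[0,0,0.06,0,0,0,-1],[0,0,0.06,0,0,0,-1],[0,0,0.04,0,0,0,-1],[0,0,0,0,0,0,-1],[0,0,0,0,0,0,-1]]'
cat >> h.py <<'E'
def cap(n,tag):
    from rig import manip
    s=st();c=manip.capture(n);cv2.imwrite(f'pics/{tag}.png',c['frame'][...,::-1])
    if n=='wrist':
        np.savez(f'{tag}.npz',frame=c['frame'],K=c['intrinsics'],T=c['T_tool_cam'],ee=s['ee_pos'],Rm=s['Rm'])
    return s,c['frame']
E
python3 - <<'E'
from h import *
s,f=cap('wrist','w2');print(s['ee_pos'].round(1),s['Rm'].round(3).tolist(),s['width']*88,s['time_s'])
E
```

```text
time_s: 3.85
ee_pos: [469.5, 18.9, 59.1]
tool_rot: [-0.409, -0.319, 0.674, -0.526]
force: [-0.1, 0.0, -0.7]
width: 0.31
time_s: 4.65
ee_pos: [469.5, 18.9, 189.5]
tool_rot: [-0.409, -0.319, 0.674, -0.526]
force: [-0.5, -0.0, -2.0]
width: 0.204
[469.5  18.9 189.5] [[-0.112, 0.97, -0.216], [-0.447, -0.243, -0.861], [-0.887, 0.0, 0.461]] 17.980214980841097 4.65
```

View pics/w2.png

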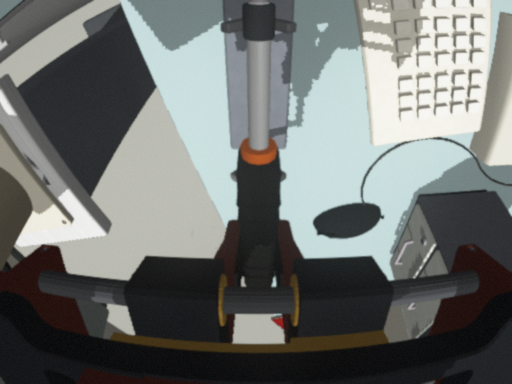

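Run:
```python
from kin import *
k=fit();print(k.round(1));s=st();print(s['q'].round(2))
dl=np.arctan2(.4608,.887);print(dl)
Rp,o=polepose(-55,390,0);p,Rt=toolpose(Rp,o,dl,(-12,0,0));print(p,(p-s['ee_pos']),R.from_matrix(Rt@s['Rm'].T).as_rotvec());print(ik(p,Rt,s['q'],k))
```

```text
[-2.000e-01  3.113e+02  5.638e+02  4.847e+02  7.730e+01  2.985e+02
  1.190e+01]
[ 0.27  0.39  1.91 -0.46  1.14  0.77]
0.47912874190487414
[ 436.99540854 -223.93417415  385.90082468] [ -32.04366421 -242.73874691  197.11366716] [-5.58268736e-04 -1.64706210e-03 -1.48351595e+00]
(array([-0.42400899,  0.31344444,  1.51189543, -0.12419291,  1.77931391,
        1.30772726]), np.float64(2.2737367544323206e-13))
```

```bash
python3 -m jog '[[0,0,0.04,0,0,-0.976,-1],[0,0,0.04,0,0,-0.976,-1],[-0.004,-0.02,0.04,0,0,-0.976,-1],[-0.004,-0.02,0.04,0,0,-0.976,-1],[-0.004,-0.025,0.04,0,0,-0.976,-1],[-0.004,-0.025,0.04,0,0,-0.976,-1],[-0.004,-0.03,0.04,0,0,-0.976,-1],[-0.004,-0.03,0.04,0,0,-0.976,-1],[-0.004,-0.03,0.04,0,0,-0.976,-1],[-0.004,-0.03,0.034,0,0,-0.976,-1]]'; python3 -m jog '[[-0.004,-0.03,0,0,0,-0.976,-1],[-0.004,-0.03,0,0,0,-0.976,-1],[-0.004,-0.03,0,0,0,-0.976,-1],[-0.004,-0.03,0,0,0,-0.976,-1],[-0.004,-0.03,0,0,0,-0.976,-1],[-0.004,-0.03,0,0,0,-0.976,-1],[-0.004,-0.03,0,0,0,-0.976,-1],[-0.004,-0.03,0,0,0,-0.976,-1],[-0.004,-0.035,0,0,0,-0.976,-1],[0,0,0,0,0,0,-1],[0,0,0,0,0,0,-1]]'
python3 - <<'E'
from h import *
s,w=cap('wrist','w3');print(s['ee_pos'].round(1),s['Rm'].round(3).tolist(),s['force'].round(1),s['time_s'])
s,a=cap('scene','s3');s,b=cap('top','t3')
def cr(i,x,y,w,h):return cv2.resize(i[y:y+h,x:x+w,::-1],(400,300),interpolation=cv2.INTER_CUBIC)
cv2.imwrite('pics/c3.png',np.vstack([np.hstack([cr(a,240,110,100,75),cr(b,280,150,100,75)]),np.hstack([cr(w,130,0,256,192),cr(a,150,90,240,180)])]))
E
```

```text
time_s: 5.7
ee_pos: [453.2, -86.7, 385.6]
tool_rot: [-0.499, -0.139, 0.824, -0.228]
force: [0.3, -0.1, -1.8]
width: 0.2
time_s: 6.8
ee_pos: [435.2, -223.7, 384.8]
tool_rot: [-0.516, 0.04, 0.853, 0.068]
force: [0.1, -0.1, -1.1]
width: 0.201
[ 435.2 -223.7  384.8] [[-0.458, -0.157, -0.875], [0.075, -0.988, 0.138], [-0.886, -0.002, 0.464]] [ 0.1 -0.1 -1.1] 6.8
```

View pics/c3.png

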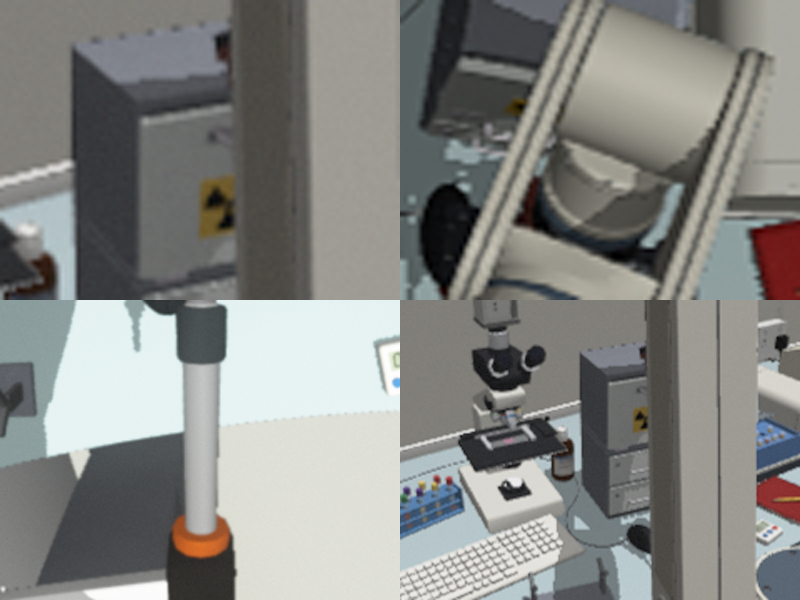

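Run:
```python
from kin import *
w1=dict(np.load('wrist1.npz'));w3=dict(np.load('w3.npz'))
# pole x of features from w1 (pole yaw 1.324, origin 473.4,33)
px=np.array([np.cos(1.324),np.sin(1.324),0]);o=np.array([473.4,33,66])
f=w1['frame'].astype(int)
print('w1 col 263',[(v,tuple(f[v,263])) for v in list(range(40,48))+list(range(68,90,1))+list(range(122,134))])
g=w3['frame'].astype(int);print('w3 col 258',[(v,tuple(g[v,258])) for v in list(range(0,8))+list(range(34,44))+list(range(140,170,2))])
for v in (45,72,84,126,131):print(v,(wonz(w1,263,v,66)-o)@px)
```

```text
w1 col 263 [(40, (np.int64(197), np.int64(219), np.int64(220))), (41, (np.int64(199), np.int64(220), np.int64(221))), (42, (np.int64(195), np.int64(216), np.int64(217))), (43, (np.int64(180), np.int64(197), np.int64(198))), (44, (np.int64(147), np.int64(154), np.int64(156))), (45, (np.int64(160), np.int64(157), np.int64(160))), (46, (np.int64(175), np.int64(171), np.int64(174))), (47, (np.int64(178), np.int64(176), np.int64(178))), (68, (np.int64(123), np.int64(122), np.int64(123))), (69, (np.int64(123), np.int64(121), np.int64(122))), (70, (np.int64(125), np.int64(124), np.int64(126))), (71, (np.int64(122), np.int64(122), np.int64(122))), (72, (np.int64(119), np.int64(119), np.int64(121))), (73, (np.int64(105), np.int64(106), np.int64(107))), (74, (np.int64(76), np.int64(79), np.int64(80))), (75, (np.int64(64), np.int64(71), np.int64(69))), (76, (np.int64(57), np.int64(63), np.int64(63))), (77, (np.int64(58), np.int64(62), np.int64(65))), (78, (np.int64(59), np.int64(65), np.int64(65))), (79, (np.int64(56), np.int64(62), np.int64(64))), (80, (np.int64(60), np.int64(65), np.int64(67)
[... 2232 characters left out ...]
int64(184))), (148, (np.int64(189), np.int64(186), np.int64(182))), (150, (np.int64(167), np.int64(123), np.int64(99))), (152, (np.int64(155), np.int64(81), np.int64(41))), (154, (np.int64(175), np.int64(88), np.int64(38))), (156, (np.int64(220), np.int64(114), np.int64(44))), (158, (np.int64(219), np.int64(111), np.int64(41))), (160, (np.int64(217), np.int64(109), np.int64(44))), (162, (np.int64(213), np.int64(105), np.int64(41))), (164, (np.int64(165), np.int64(86), np.int64(43))), (166, (np.int64(51), np.int64(46), np.int64(42))), (168, (np.int64(49), np.int64(46), np.int64(44)))]
45 140.68520182832498
72 111.04466412191945
84 98.09335242945713
126 53.074795613505756
131 47.69137437173661
```

```bash
cat > pt.py <<'E'
from kin import *
w1=dict(np.load('wrist1.npz'));w3=dict(np.load('w3.npz'))
px=np.array([np.cos(1.324),np.sin(1.324),0]);o=np.array([473.4,33,66])
F=[(w,h,(wonz(w1,263,v,66+h)-o)@px) for v,w,h in [(73.8,5.0,6),(84.7,40.9,6),(130.2,164.8,9)]]
print(F)
dl=np.arctan2(.464,.886);M=np.array([[-np.sin(dl),0,-np.cos(dl)],[0,-1,0],[-np.cos(dl),0,np.sin(dl)]])
def pred(dx,dz,th,x,h):
    # pole pt -> tool coords (grasp pt at pole (-12+dx,0,dz) nominal)
    r=R.from_euler('y',-th).as_matrix()@np.array([x,0,h])
    t=M.T@(r+np.array([12+dx,0,dz]))-np.array([8,0,0]);return wproj(w3,w3['ee']+w3['Rm']@t)[1]
for pr in (.005,.03):
    f=lambda k:np.array([pred(*k,x,h)-w for w,h,x in F]+[k[0]/3,k[1]/8,k[2]/pr])
    r=least_squares(f,[0,0,0]);print(r.x.round(3),r.fun.round(2))
print(M)
E
python3 pt.py
```

```text
[(5.0, 6, np.float64(108.4581586015823)), (40.9, 6, np.float64(96.9249112646386)), (164.8, 9, np.float64(49.31034492524556))]
[ 0.597 -7.301 -0.   ] [ 0.13 -0.21  0.14  0.2  -0.91 -0.01]
[ 5.650e-01 -7.233e+00 -2.000e-03] [ 0.15 -0.23  0.14  0.19 -0.9  -0.06]
[[-0.46393227  0.         -0.88587067]
 [ 0.         -1.          0.        ]
 [-0.88587067  0.          0.46393227]]
```

```bash
cat > plan.py <<'E'
from kin import *
dl=0.4827;G=(-12.6,0,7.3)
c,s_=np.cos(YS),np.sin(YS);SX=np.array([c,s_,0])
H=np.array([*(S0-80*SX[:2]),200.])
def bar(phi):return H+SX*(-25*np.cos(phi)-133*np.sin(phi))+np.array([0,0,-25*np.sin(phi)+133*np.cos(phi)])
def Rpole(t):return R.from_euler('z',YS).as_matrix()@R.from_euler('y',-t).as_matrix()
def tcp(phi,t,b):
    Rp=Rpole(t);return toolpose(Rp,bar(phi)-Rp@np.array([b[0],0,b[1]]),dl,G)
def show(W,k=None,n=None):
    s=st();p,M=s['ee_pos'],s['Rm'];q=s['q'];print('now',p.round(1),s['force'].round(1),s['time_s'])
    for i,(a,Rt) in enumerate(W):
        d=a-p;w=R.from_matrix(Rt@M.T).as_rotvec();m=n[i] if n else 1
        extra=''
        if k is not None:q,e=ik(a,Rt,q,k);extra=(q.round(2),round(e,1))
        print(i,'mm',d.round(1),'rows',m,'each',(d/500/m).round(4),'turn',(w/.08/m).round(3),*extra);p,M=a,Rt
E
python3 - <<'E'
from plan import *
k=fit();print(k.round(1))
W=[tcp(0,0,(126,-33)),tcp(0,0,(126,-10)),tcp(0,.44,(134,-9)),tcp(0.25,.44,(134,-9)),tcp(0.8,.55,(131,-11)),tcp(1.57,.7,(131,-12.8))]
show(W,k,[5,4,6,6,12,20])
E
```

```text
[-3.000e-01  3.113e+02  5.640e+02  4.848e+02  7.750e+01  2.984e+02
  1.190e+01]
now [ 435.6 -222.8  385.6] [ 0.5 -0.7 -1.1] 6.95
0 mm [ 41.3  -7.4 -19.4] rows 5 each [ 0.0165 -0.003  -0.0078] turn [-0.002  0.004 -0.005] [-0.41  0.39  1.44 -0.12  1.77  1.32] 0.0
1 mm [  0.   0. -23.] rows 4 each [ 0.      0.     -0.0115] turn [0. 0. 0.] [-0.41  0.41  1.47 -0.12  1.73  1.33] 0.0
2 mm [  2.4  -0.4 -65.9] rows 6 each [ 0.0008 -0.0001 -0.022 ] turn [-0.144 -0.905  0.   ] [-0.46  0.25  1.77 -0.01  1.16  1.27] 0.0
3 mm [-31.7   5.1 -10.3] rows 6 each [-0.0106  0.0017 -0.0034] turn [0. 0. 0.] [-0.48  0.22  1.84 -0.02  1.12  1.25] 0.0
4 mm [-46.6   7.4 -59.7] rows 12 each [-0.0078  0.0012 -0.01  ] turn [-0.018 -0.113 -0.   ] [-0.54  0.19  2.05  0.03  0.84  1.17] 0.0
5 mm [  -9.7    1.5 -117.1] rows 20 each [-0.001   0.0002 -0.0117] turn [-0.015 -0.093  0.   ] [-0.59  0.37  2.23  0.26  0.35  0.9 ] 0.0
```

```bash
python3 -m jog '[[0.0165,-0.003,-0.0078,0,0,0,-1],[0.0165,-0.003,-0.0078,0,0,0,-1],[0.0165,-0.003,-0.0078,0,0,0,-1],[0.0165,-0.003,-0.0078,0,0,0,-1],[0.0165,-0.003,-0.0078,0,0,0,-1],[0,0,0,0,0,0,-1],[0,0,0,0,0,0,-1]]'; python3 -m jog '[[0,0,-0.006,0,0,0,-1],[0,0,-0.006,0,0,0,-1],[0,0,-0.003,0,0,0,-1],[0,0,0,0,0,0,-1]]'
python3 - <<'E'
from plan import *
s,a=cap('scene','s4');s,b=cap('top','t4');print(s['ee_pos'].round(1),s['force'].round(2))
print(proj('scene',bar(0)),proj('top',bar(0)))
def cr(i,x,y,w,h):return cv2.resize(i[y:y+h,x:x+w,::-1],(400,300),interpolation=cv2.INTER_CUBIC)
cv2.imwrite('pics/c4.png',np.hstack([cr(a,240,110,100,75),cr(b,270,130,100,75)]))
E
```

```text
time_s: 7.65
ee_pos: [476.6, -231.1, 366.1]
tool_rot: [-0.517, 0.04, 0.853, 0.068]
force: [-2.0, 0.7, -2.4]
width: 0.201
time_s: 8.05
ee_pos: [476.7, -231.1, 359.1]
tool_rot: [-0.517, 0.041, 0.852, 0.068]
force: [-2.0, 0.6, -1.5]
width: 0.204
[ 476.7 -231.1  359.2] [-1.7  -0.3  -1.49]
[[300.47298352 143.97394487]] [[318.34554536 178.61713419]]
```

View pics/c4.png

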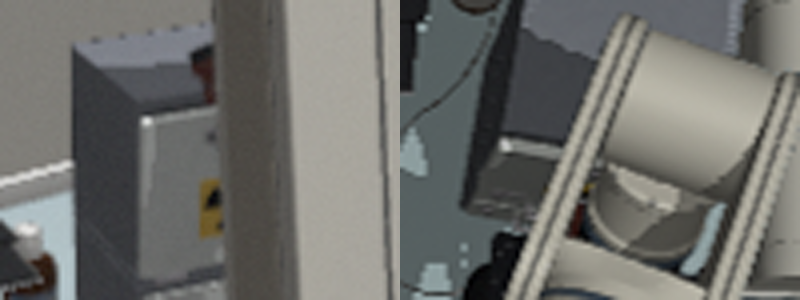

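```bash
cat > fz.py <<'E'
from h import *
from rig import manip
F=[]
for i in range(4):F.append(manip.read_state()['force']);manip.capture('top')
s=st();print('F',np.mean(F,0).round(2),s['ee_pos'].round(1),s['time_s'])
E
python3 fz.py; python3 -m jog '[[-0.01,0.0016,0,0,0,0,-1],[0,0,0,0,0,0,-1],[0,0,0,0,0,0,-1]]'; python3 fz.py
```

```text
F [-1.92  0.08 -1.06] [ 476.7 -231.1  359.2] 8.35
time_s: 8.65
ee_pos: [471.9, -230.4, 359.3]
tool_rot: [-0.517, 0.041, 0.852, 0.068]
force: [0.6, -0.2, -1.8]
width: 0.205
F [ 0.3   0.04 -1.68] [ 472.  -230.4  359.2] 8.85
```

```bash
for i in 1 2; do python3 -m jog '[[0.004,-0.0006,0,0,0,0,-1],[0,0,0,0,0,0,-1]]' >/dev/null; python3 fz.py; done
python3 - <<'E'
from h import *
s,f=cap('wrist','w4')
cv2.imwrite('pics/w4.png',f[...,::-1])
E
```

```text
F [-0.08 -0.28 -1.72] [ 473.9 -230.6  359.1] 9.25
F [-0.27 -0.23 -1.14] [ 475.8 -230.9  359.1] 9.65
```

View pics/w4.png

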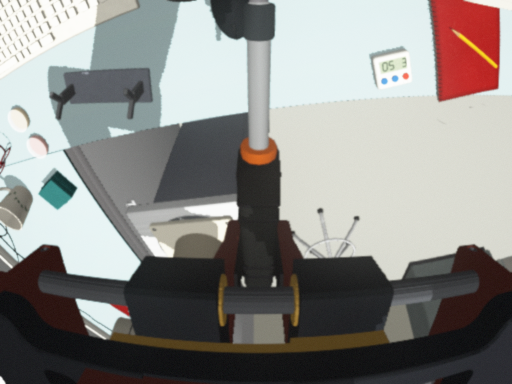

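Run:
```python
from plan import *
from scipy.ndimage import map_coordinates
def prof(n,pts):
    I=cv2.cvtColor(C[n]['frame'],cv2.COLOR_RGB2GRAY).astype(float);p=proj(n,pts);return map_coordinates(I,[p[:,1],p[:,0]],order=1)
L=np.array([-SX[1],SX[0],0])
S=np.arange(-26,34,2)
for lat in (-60,-40,-30,40,60):print('top s',lat,prof('top',[H+SX*s+L*lat+[0,0,154] for s in S]).round().astype(int).tolist())
print(S.tolist())
Z=np.arange(330,366,2)
for lat in (-60,60):print('scene z',lat,prof('scene',[H+L*lat+[0,0,z-200] for z in Z]).round().astype(int).tolist())
print(Z.tolist())
Y=np.arange(-100,-70,2)
for z in (230,300):print('scene y-',prof('scene',[H+L*y+[0,0,z-200] for y in Y]).round().astype(int).tolist(),'y+',prof('scene',[H-L*y+[0,0,z-200] for y in Y]).round().astype(int).tolist())
print(Y.tolist())
Y=np.arange(-26,27,2)
for s,z in ((-25,333),(-25,330),(-25,336)):print('scene eye',prof('scene',[H+SX*s+L*y+[0,0,z-200] for y in Y]).round().astype(int).tolist())
for s in (-33,-29,-25,-21,-17,-13,-9):print('top eye',s,prof('top',[H+SX*s+L*y+[0,0,133] for y in Y]).round().astype(int).tolist())
print(Y.tolist())
```

```text
top s -60 [78, 78, 78, 79, 79, 80, 78, 74, 66, 125, 173, 187, 192, 192, 140, 89, 47, 61, 89, 99, 103, 102, 102, 101, 102, 102, 103, 102, 102, 101]
top s -40 [80, 79, 79, 79, 79, 78, 78, 74, 71, 123, 165, 187, 193, 190, 157, 111, 54, 65, 85, 98, 104, 104, 102, 101, 102, 102, 102, 102, 103, 103]
top s -30 [79, 79, 78, 78, 78, 78, 77, 76, 73, 94, 160, 186, 192, 194, 169, 102, 67, 51, 79, 97, 103, 104, 104, 103, 103, 104, 104, 104, 104, 104]
top s 40 [61, 74, 79, 83, 82, 81, 80, 79, 75, 67, 130, 185, 191, 194, 197, 140, 89, 61, 69, 94, 101, 106, 107, 106, 105, 106, 107, 107, 107, 106]
top s 60 [79, 80, 81, 81, 80, 81, 81, 80, 74, 66, 134, 182, 191, 195, 193, 136, 88, 55, 69, 94, 104, 108, 107, 107, 107, 107, 107, 107, 107, 106]
[-26, -24, -22, -20, -18, -16, -14, -12, -10, -8, -6, -4, -2, 0, 2, 4, 6, 8, 10, 12, 14, 16, 18, 20, 22, 24, 26, 28, 30, 32]
scene z -60 [125, 125, 125, 125, 125, 125, 125, 128, 140, 158, 189, 196, 177, 137, 84, 65, 60, 65]
scene z 60 [128, 129, 129, 128, 128, 127, 126, 126, 134, 153, 177, 206, 195, 170, 108, 45, 54, 64]
[330, 332, 334, 336, 338, 340, 342, 344, 34
[... 1180 characters left out ...]
0, 69, 38, 43, 46, 48, 49, 45, 37, 25, 19, 43, 81, 126, 118, 92, 36, 22, 29, 35]
top eye -21 [78, 78, 76, 81, 94, 114, 123, 101, 60, 16, 23, 29, 35, 37, 36, 40, 44, 51, 78, 104, 125, 117, 89, 36, 5, 10, 16]
top eye -17 [79, 79, 80, 89, 116, 132, 136, 112, 90, 75, 69, 67, 67, 70, 79, 95, 102, 94, 103, 126, 131, 124, 98, 92, 102, 97, 83]
top eye -13 [72, 66, 60, 53, 94, 124, 123, 101, 72, 65, 62, 66, 71, 77, 77, 77, 76, 71, 78, 116, 128, 125, 91, 68, 67, 64, 63]
top eye -9 [82, 78, 70, 57, 82, 121, 125, 119, 98, 87, 76, 59, 57, 67, 79, 89, 95, 93, 82, 82, 73, 68, 66, 67, 71, 70, 63]
[-26, -24, -22, -20, -18, -16, -14, -12, -10, -8, -6, -4, -2, 0, 2, 4, 6, 8, 10, 12, 14, 16, 18, 20, 22, 24, 26]
```

```bash
sed -i 's/^H=.*/H=np.array([*(S0-88.2*SX[:2]),200.])/' plan.py
python3 - <<'E'
from plan import *
W=[tcp(0,0,(126,-26)),tcp(0,0,(126,-10)),tcp(0,.44,(134,-9)),tcp(0.25,.44,(134,-9))]
show(W,fit(),[2,3,6,8])
E
```

```text
now [ 475.8 -230.9  359.2] [-0.4  0.6 -1.7] 9.7
0 mm [-7.   1.9  0. ] rows 2 each [-0.007   0.0019  0.    ] turn [-0.002  0.017 -0.001] [-0.41  0.39  1.47 -0.12  1.75  1.32] 0.0
1 mm [  0.   0. -16.] rows 3 each [ 0.      0.     -0.0107] turn [0. 0. 0.] [-0.41  0.4   1.49 -0.12  1.72  1.33] 0.0
2 mm [  2.4  -0.4 -65.9] rows 6 each [ 0.0008 -0.0001 -0.022 ] turn [-0.144 -0.905  0.   ] [-0.47  0.24  1.79 -0.01  1.15  1.27] 0.0
3 mm [-31.7   5.1 -10.3] rows 8 each [-0.0079  0.0013 -0.0026] turn [0. 0. 0.] [-0.49  0.21  1.86 -0.02  1.12  1.25] 0.0
```

```bash
python3 -m jog '[[-0.007,0.0019,0,0,0,0,-1],[-0.007,0.0019,0,0,0,0,-1],[0,0,0,0,0,0,-1]]'; python3 fz.py; python3 -m jog '[[0,0,-0.0107,0,0,0,-1],[0,0,-0.0107,0,0,0,-1],[0,0,-0.0107,0,0,0,-1],[0,0,0,0,0,0,-1],[0,0,0,0,0,0,-1]]'; python3 fz.py
```

```text
time_s: 10.0
ee_pos: [468.3, -228.9, 359.3]
tool_rot: [-0.517, 0.041, 0.852, 0.068]
force: [0.9, 0.6, -2.1]
width: 0.202
F [ 0.34  0.13 -1.51] [ 468.8 -229.1  359.2] 10.2
time_s: 10.7
ee_pos: [468.8, -229.0, 342.9]
tool_rot: [-0.517, 0.041, 0.852, 0.068]
force: [-0.2, 0.4, -1.2]
width: 0.202
F [-0.5  -0.19 -1.39] [ 468.9 -229.1  343.3] 10.9
```

```bash
python3 -m jog '[[0.0008,0,-0.022,-0.144,-0.905,0,-1],[0.0008,0,-0.022,-0.144,-0.905,0,-1],[0.0008,0,-0.022,-0.144,-0.905,0,-1],[0.0008,0,-0.022,-0.144,-0.905,0,-1],[0.0008,0,-0.022,-0.144,-0.905,0,-1],[0.0008,0,-0.022,-0.144,-0.905,0,-1],[0,0,0,0,0,0,-1],[0,0,0,0,0,0,-1]]'; python3 fz.py
python3 - <<'E'
from plan import *
W=[tcp(0,.44,(134,-9)),tcp(0.15,.44,(134,-9)),tcp(0.3,.44,(134,-9))]
show(W,None,[1,6,6])
E
```

```text
time_s: 11.7
ee_pos: [471.2, -229.2, 277.8]
tool_rot: [-0.69, 0.054, 0.719, 0.057]
force: [0.2, -1.5, -0.6]
width: 0.202
F [ 0.19 -0.44 -1.33] [ 471.9 -229.2  277.5] 11.9
now [ 471.9 -229.2  277.5] [-0.7  0.  -0.9] 11.9
0 mm [-0.8 -0.1 -0.2] rows 1 each [-0.0016 -0.0003 -0.0004] turn [-0.001  0.029 -0.009]
1 mm [-19.4   3.1  -5.2] rows 6 each [-0.0065  0.001  -0.0017] turn [0. 0. 0.]
2 mm [-18.4   2.9  -8.1] rows 6 each [-0.0061  0.001  -0.0027] turn [0. 0. 0.]
```

```bash
python3 -m jog '[[-0.007,0.001,-0.0018,0,0,0,-1],[-0.007,0.001,-0.0018,0,0,0,-1],[-0.007,0.001,-0.0018,0,0,0,-1],[-0.0065,0.001,-0.0017,0,0,0,-1],[-0.0065,0.001,-0.0017,0,0,0,-1],[-0.0065,0.001,-0.0017,0,0,0,-1],[0,0,0,0,0,0,-1]]'; python3 fz.py
python3 - <<'E'
from plan import *
s,a=cap('scene','s5');s,b=cap('top','t5');s,w=cap('wrist','w5')
def cr(i,x,y,w,h):return cv2.resize(i[y:y+h,x:x+w,::-1],(400,300),interpolation=cv2.INTER_CUBIC)
cv2.imwrite('pics/c5.png',np.vstack([np.hstack([cr(a,240,110,100,75),cr(b,270,130,100,75)]),np.hstack([cr(w,130,0,256,192),cr(a,150,90,240,180)])]))
E
```

```text
time_s: 12.6
ee_pos: [450.2, -225.9, 271.6]
tool_rot: [-0.69, 0.054, 0.719, 0.057]
force: [-0.4, 0.1, -2.2]
width: 0.201
F [ 0.22  0.18 -2.  ] [ 451.  -226.1  271.9] 12.8
```

View pics/c5.png

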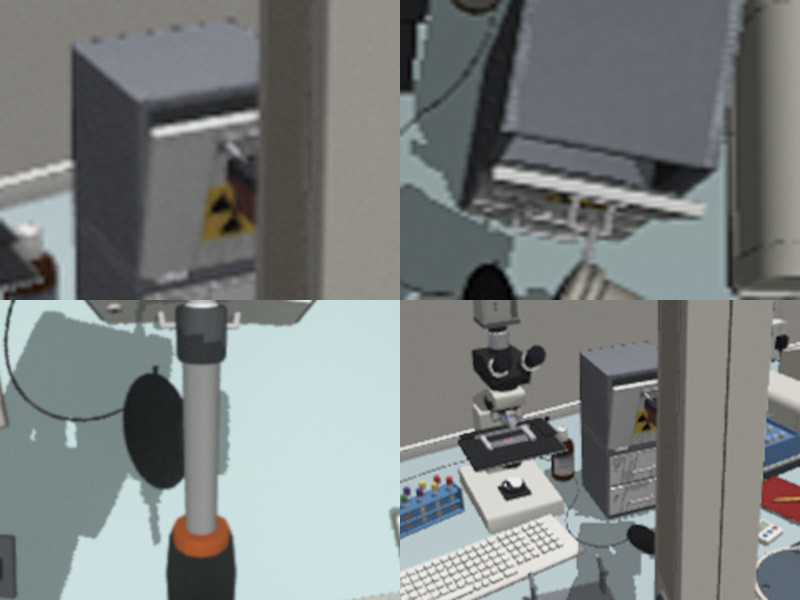

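```bash
cat > ang.py <<'E'
from plan import *
from rig import manip
from scipy.ndimage import map_coordinates
L=np.array([-SX[1],SX[0],0])
def pts(phi,x,z,lats):
    zx=np.array([0,0,1.])*np.cos(phi)-SX*np.sin(phi);xx=SX*np.cos(phi)+np.array([0,0,1.])*np.sin(phi)
    return [H+xx*x+zx*z+L*l for l in lats]
def angle():
    c=manip.capture('top');I=cv2.cvtColor(c['frame'],cv2.COLOR_RGB2GRAY).astype(float)
    def m(p):q=proj('top',p);return map_coordinates(I,[q[:,1],q[:,0]],order=1).mean()
    l=[-70,-60,-50,-40,40,50,60,70];G=np.arange(-.05,1.7,.01)
    def sc(f):
        a=np.mean([m(pts(f,x,154,l)) for x in (2,6,10)])
        return a-.5*(m(pts(f,-7,156,l))+m(pts(f,8,154,l)-np.array([0,0,0]))*0+m(pts(f,20,156,l)))
    v=[sc(f) for f in G];i=int(np.argmax(v));return G[i],v[i],c['frame']
if __name__=='__main__':
    a=angle();s=st();print('phi %.2f score %.0f'%a[:2],'F',s['force'].round(1),'ee',s['ee_pos'].round(1),'t',s['time_s'])
E
python3 ang.py
python3 - <<'E'
from plan import *
n=lambda p:np.array([np.cos(p),np.sin(p)])
def B(phi,t,m):return np.array([134,-9.])-m*n(phi-t)
ph=[.17,.22,.27,.32,.4,.5,.6,.7,.8,.95,1.1,1.25,1.4,1.5,1.57]
W=[]
for p in ph:
    t=np.interp(p,[.4,1.57],[.44,.7]);m=np.interp(p,[.25,.6],[0,4]);W.append(tcp(p,t,B(p,t,m)))
show(W,None,[2,3,3,3,3,4,4,4,4,5,5,5,5,4,4])
E
```

```text
phi 0.14 score 94 F [ 0.5  0.7 -2.1] ee [ 451.1 -226.   271.9] t 13.0
now [ 451.1 -226.   271.9] [ 0.5  0.7 -2.1] 13.0
0 mm [-1.8  0.2 -0.7] rows 2 each [-0.0018  0.0002 -0.0007] turn [-0.002  0.016 -0.003]
1 mm [-6.2  1.  -2.5] rows 3 each [-0.0041  0.0007 -0.0017] turn [0. 0. 0.]
2 mm [-5.9  0.9 -2.8] rows 3 each [-0.0039  0.0006 -0.0018] turn [0. 0. 0.]
3 mm [-5.4  0.9 -2.9] rows 3 each [-0.0036  0.0006 -0.002 ] turn [0. 0. 0.]
4 mm [-8.3  1.3 -5.2] rows 3 each [-0.0056  0.0009 -0.0035] turn [0. 0. 0.]
5 mm [ -8.6   1.4 -10.4] rows 4 each [-0.0043  0.0007 -0.0052] turn [-0.011 -0.069  0.   ]
6 mm [ -7.8   1.2 -11.3] rows 4 each [-0.0039  0.0006 -0.0056] turn [-0.011 -0.069 -0.   ]
7 mm [ -7.8   1.2 -12.8] rows 4 each [-0.0039  0.0006 -0.0064] turn [-0.011 -0.069  0.   ]
8 mm [ -6.7   1.1 -13.6] rows 4 each [-0.0034  0.0005 -0.0068] turn [-0.011 -0.069 -0.   ]
9 mm [ -7.9   1.3 -21.8] rows 5 each [-0.0032  0.0005 -0.0087] turn [-0.013 -0.082 -0.   ]
10 mm [ -5.1   0.8 -23. ] rows 5 each [-0.002   0.0003 -0.0092] turn [-0.013 -0.082 -0.   ]
11 mm [ -2.1   0.3 -23.9] rows 5 each [-0.0009  0.0001 -0.0096] turn [-0.013 -0.082  0.   ]
12 mm [  1.   -0.2 -24.3] rows 5 each [ 0.0004 -0.0001 -0.0097] turn [-0.013 -0.082  0.   ]
13 mm [  2.4  -0.4 -16.2] rows 4 each [ 0.0012 -0.0002 -0.0081] turn [-0.011 -0.069 -0.   ]
14 mm [  2.5  -0.4 -11.2] rows 4 each [ 0.0012 -0.0002 -0.0056] turn [-0.008 -0.048  0.   ]
```

```bash
python3 -m jog '[[-0.002,0.0003,-0.0007,0,0,0,-1],[-0.002,0.0003,-0.0007,0,0,0,-1],[-0.004,0.0007,-0.0017,0,0,0,-1],[-0.004,0.0007,-0.0017,0,0,0,-1],[-0.004,0.0007,-0.0017,0,0,0,-1]]' | grep force; python3 ang.py;  python3 -m jog '[[-0.003,0.0005,-0.0014,0,0,0,-1],[-0.003,0.0005,-0.0014,0,0,0,-1],[-0.003,0.0005,-0.0014,0,0,0,-1]]'|grep force; python3 ang.py; python3 ang.py
```

```text
force: [-0.2, -0.2, -0.9]
phi 0.21 score 71 F [-0.5  0.8 -1.8] ee [ 442.3 -224.5  268.4] t 13.55
force: [-0.4, 1.0, -1.7]
phi 0.25 score 80 F [-0.1 -0.2 -2. ] ee [ 438.  -223.8  266.3] t 13.9
phi 0.25 score 82 F [ 0.7 -0.2 -1.4] ee [ 438.1 -223.8  266.4] t 13.95
```

```bash
python3 -m jog '[[-0.003,0.0005,-0.0016,0,0,0,-1],[-0.003,0.0005,-0.0016,0,0,0,-1],[-0.003,0.0005,-0.0017,0,0,0,-1]]' | grep force; python3 ang.py; python3 ang.py; python3 ang.py;  python3 -m jog '[[0,0,0,0,0,0,-1]]'|grep force; python3 ang.py
```

```text
force: [0.1, -0.2, -1.2]
phi 0.28 score 85 F [-1.5  0.3 -1.3] ee [ 433.5 -223.   263.8] t 14.3
phi 0.29 score 83 F [ 0.2 -0.  -1.3] ee [ 433.6 -223.1  263.9] t 14.35
phi 0.28 score 83 F [-0.6  0.3 -0.9] ee [ 433.7 -223.1  264. ] t 14.4
force: [-0.7, -0.0, -1.9]
phi 0.28 score 85 F [-0.5 -0.1 -1.6] ee [ 434.  -223.2  264.1] t 14.55
```

```bash
python3 -m jog '[[-0.003,0.0005,-0.0019,0,0,0,-1],[-0.003,0.0005,-0.0019,0,0,0,-1],[-0.003,0.0005,-0.0019,0,0,0,-1]]' | grep force; python3 ang.py; python3 ang.py; python3 -m jog '[[-0.003,0.0005,-0.0022,0,0,0,-1],[-0.003,0.0005,-0.0022,0,0,0,-1],[-0.003,0.0005,-0.0022,0,0,0,-1]]' | grep force; python3 ang.py; python3 ang.py
python3 - <<'E'
from plan import *
n=lambda p:np.array([np.cos(p),np.sin(p)])
def B(phi,t,m):return np.array([134,-9.])-m*n(phi-t)
ph=[.4,.5,.6,.7,.8]
show([tcp(p,np.interp(p,[.4,1.57],[.44,.7]),B(p,np.interp(p,[.4,1.57],[.44,.7]),np.interp(p,[.25,.6],[0,4]))) for p in ph],None,[2,4,4,4,4])
E
```

```text
force: [-0.2, 0.1, -1.6]
phi 0.32 score 74 F [ 0.3 -0.5 -1.6] ee [ 429.  -222.3  260.9] t 14.9
phi 0.32 score 72 F [ 0.3  0.9 -1.6] ee [ 429.1 -222.3  261. ] t 14.95
force: [-0.1, -0.4, -0.9]
phi 0.36 score 67 F [-0.1  0.3 -2. ] ee [ 424.5 -221.5  257.6] t 15.3
phi 0.37 score 67 F [ 0.1 -0.  -1.4] ee [ 424.6 -221.5  257.7] t 15.35
now [ 424.6 -221.5  257.7] [ 0.1 -0.  -1.4] 15.35
0 mm [-1.1 -0.2  0. ] rows 2 each [-0.0011 -0.0002  0.    ] turn [-0.003  0.013 -0.002]
1 mm [ -8.6   1.4 -10.4] rows 4 each [-0.0043  0.0007 -0.0052] turn [-0.011 -0.069  0.   ]
2 mm [ -7.8   1.2 -11.3] rows 4 each [-0.0039  0.0006 -0.0056] turn [-0.011 -0.069 -0.   ]
3 mm [ -7.8   1.2 -12.8] rows 4 each [-0.0039  0.0006 -0.0064] turn [-0.011 -0.069  0.   ]
4 mm [ -6.7   1.1 -13.6] rows 4 each [-0.0034  0.0005 -0.0068] turn [-0.011 -0.069 -0.   ]
```

```bash
python3 -m jog '[[-0.004,0.0006,-0.0045,-0.011,-0.065,0,-1],[-0.004,0.0006,-0.005,-0.011,-0.065,0,-1],[-0.004,0.0006,-0.005,-0.011,-0.065,0,-1],[-0.004,0.0006,-0.005,-0.011,-0.065,0,-1]]' | grep force; python3 ang.py; python3 ang.py; python3 -m jog '[[-0.004,0.0006,-0.0055,-0.011,-0.069,0,-1],[-0.004,0.0006,-0.0055,-0.011,-0.069,0,-1],[-0.004,0.0006,-0.0056,-0.011,-0.069,0,-1],[-0.004,0.0006,-0.0056,-0.011,-0.069,0,-1]]' | grep force; python3 ang.py; python3 ang.py
python3 - <<'E'
from plan import *
n=lambda p:np.array([np.cos(p),np.sin(p)])
def B(phi,t,m):return np.array([134,-9.])-m*n(phi-t)
ph=[.6,.7,.8,.95,1.1,1.25]
show([tcp(p,np.interp(p,[.4,1.57],[.44,.7]),B(p,np.interp(p,[.4,1.57],[.44,.7]),np.interp(p,[.25,.6],[0,4]))) for p in ph],None,[2,4,4,6,6,6])
E
```

```text
force: [0.6, -0.1, -1.3]
phi 0.50 score 60 F [ 0.4  1.5 -3. ] ee [ 416.1 -220.1  247.5] t 15.8
phi 0.54 score 62 F [ 0.3 -0.8 -2.7] ee [ 416.2 -220.2  247.7] t 15.85
force: [-1.4, 0.0, -1.6]
phi 0.63 score 68 F [-1.6  0.1 -2.7] ee [ 408.  -218.9  236.3] t 16.3
phi 0.64 score 67 F [-1.   0.3 -2.2] ee [ 408.1 -219.   236.5] t 16.35
now [ 408.1 -219.   236.5] [-1.   0.3 -2.2] 16.35
0 mm [-1.  -0.2 -0.5] rows 2 each [-0.001  -0.0002 -0.0005] turn [-0.005  0.003 -0.001]
1 mm [ -7.8   1.2 -12.8] rows 4 each [-0.0039  0.0006 -0.0064] turn [-0.011 -0.069  0.   ]
2 mm [ -6.7   1.1 -13.6] rows 4 each [-0.0034  0.0005 -0.0068] turn [-0.011 -0.069 -0.   ]
3 mm [ -7.9   1.3 -21.8] rows 6 each [-0.0026  0.0004 -0.0073] turn [-0.011 -0.069 -0.   ]
4 mm [ -5.1   0.8 -23. ] rows 6 each [-0.0017  0.0003 -0.0077] turn [-0.011 -0.069 -0.   ]
5 mm [ -2.1   0.3 -23.9] rows 6 each [-0.0007  0.0001 -0.008 ] turn [-0.011 -0.069  0.   ]
```

```bash
python3 -m jog '[[-0.004,0.0006,-0.006,-0.011,-0.069,0,-1],[-0.004,0.0006,-0.0065,-0.011,-0.069,0,-1],[-0.004,0.0006,-0.0065,-0.011,-0.069,0,-1],[-0.004,0.0006,-0.0067,-0.011,-0.069,0,-1],[-0.0035,0.0005,-0.0068,-0.011,-0.069,0,-1],[-0.0035,0.0005,-0.0068,-0.011,-0.069,0,-1],[-0.0035,0.0005,-0.0068,-0.011,-0.069,0,-1],[-0.0035,0.0005,-0.0068,-0.011,-0.069,0,-1]]' | grep force; python3 ang.py; python3 -m jog '[[-0.0026,0.0004,-0.0073,-0.011,-0.069,0,-1],[-0.0026,0.0004,-0.0073,-0.011,-0.069,0,-1],[-0.0026,0.0004,-0.0073,-0.011,-0.069,0,-1],[-0.0026,0.0004,-0.0073,-0.011,-0.069,0,-1],[-0.0026,0.0004,-0.0073,-0.011,-0.069,0,-1],[-0.0026,0.0004,-0.0073,-0.011,-0.069,0,-1]]' | grep force; python3 ang.py
python3 - <<'E'
from plan import *
n=lambda p:np.array([np.cos(p),np.sin(p)])
def B(phi,t,m):return np.array([134,-9.])-m*n(phi-t)
ph=[.95,1.1,1.25,1.4,1.5,1.57]
show([tcp(p,np.interp(p,[.4,1.57],[.44,.7]),B(p,np.interp(p,[.4,1.57],[.44,.7]),np.interp(p,[.25,.6],[0,4]))) for p in ph],fit(),[2,6,6,6,4,4])
E
```

```text
force: [-0.4, -0.2, -2.1]
phi 0.81 score 65 F [-1.7  0.9 -2.9] ee [ 393.1 -216.7  209.7] t 17.2
force: [-1.6, 1.0, -2.4]
phi 0.93 score 54 F [-1.  -0.  -3.1] ee [ 385.4 -215.5  187.8] t 17.85
now [ 385.4 -215.5  187.8] [-1.  -0.  -3.1] 17.85
0 mm [-0.7 -0.1  0.2] rows 2 each [-0.0007 -0.0001  0.0002] turn [-0.004  0.009 -0.003] [-0.56  0.19  2.1   0.04  0.77  1.14] 0.0
1 mm [ -5.1   0.8 -23. ] rows 6 each [-0.0017  0.0003 -0.0077] turn [-0.011 -0.069 -0.   ] [-0.57  0.22  2.15  0.07  0.67  1.1 ] 0.0
2 mm [ -2.1   0.3 -23.9] rows 6 each [-0.0007  0.0001 -0.008 ] turn [-0.011 -0.069  0.   ] [-0.59  0.25  2.19  0.11  0.57  1.05] 0.0
3 mm [  1.   -0.2 -24.3] rows 6 each [ 0.0003 -0.0001 -0.0081] turn [-0.011 -0.069  0.   ] [-0.6   0.3   2.22  0.17  0.46  0.99] 0.0
4 mm [  2.4  -0.4 -16.2] rows 4 each [ 0.0012 -0.0002 -0.0081] turn [-0.011 -0.069 -0.   ] [-0.6   0.34  2.24  0.23  0.39  0.93] 0.0
5 mm [  2.5  -0.4 -11.2] rows 4 each [ 0.0012 -0.0002 -0.0056] turn [-0.008 -0.048  0.   ] [-0.6   0.37  2.25  0.28  0.35  0.88] 0.0
```

```bash
python3 -m jog '[[-0.0019,0.0003,-0.0076,-0.011,-0.069,0,-1],[-0.0017,0.0003,-0.0077,-0.011,-0.069,0,-1],[-0.0017,0.0003,-0.0077,-0.011,-0.069,0,-1],[-0.0017,0.0003,-0.0077,-0.011,-0.069,0,-1],[-0.0017,0.0003,-0.0077,-0.011,-0.069,0,-1],[-0.0017,0.0003,-0.0077,-0.011,-0.069,0,-1]]' | grep force; python3 ang.py; python3 -m jog '[[-0.0007,0.0001,-0.008,-0.011,-0.069,0,-1],[-0.0007,0.0001,-0.008,-0.011,-0.069,0,-1],[-0.0007,0.0001,-0.008,-0.011,-0.069,0,-1],[-0.0007,0.0001,-0.008,-0.011,-0.069,0,-1],[-0.0007,0.0001,-0.008,-0.011,-0.069,0,-1],[-0.0007,0.0001,-0.008,-0.011,-0.069,0,-1]]' | grep force; python3 ang.py
python3 - <<'E'
from plan import *
from rig import manip
c=manip.capture('top')['frame'];a=manip.capture('scene')['frame'];w=manip.capture('wrist')['frame']
def cr(i,x,y,w,h):return cv2.resize(i[y:y+h,x:x+w,::-1],(400,300),interpolation=cv2.INTER_CUBIC)
cv2.imwrite('pics/c6.png',np.vstack([np.hstack([cr(a,220,110,120,90),cr(c,270,140,100,75)]),np.hstack([cr(w,130,0,256,192),cr(a,150,90,240,180)])]))
E
```

```text
force: [-0.9, 0.1, -2.9]
phi 1.10 score 43 F [-1.6  0.3 -3.9] ee [ 380.3 -214.6  164.8] t 18.5
force: [-1.3, 0.3, -2.3]
phi 0.24 score 54 F [-1.8 -0.1 -4.2] ee [ 378.4 -214.4  140.8] t 19.15
```

View pics/c6.png

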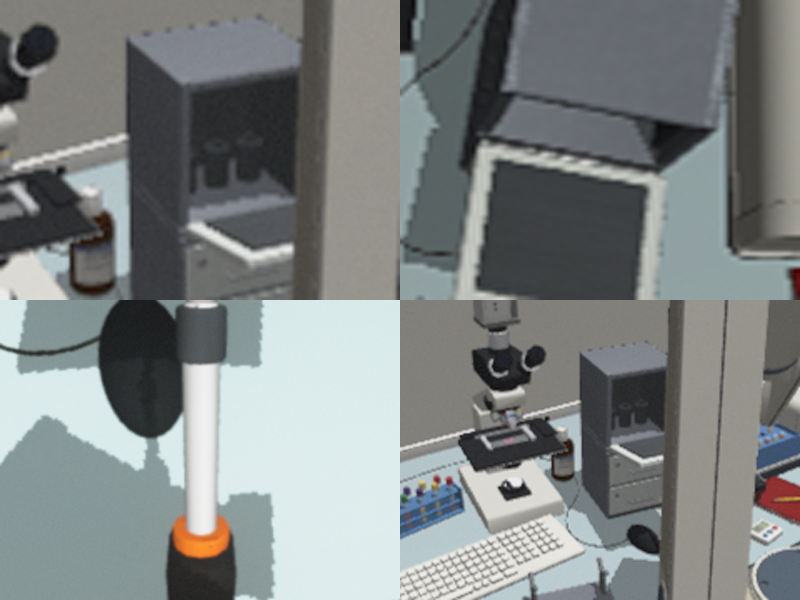

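```bash
python3 -m jog '[[0.0003,0,-0.008,-0.011,-0.069,0,-1],[0.0003,0,-0.008,-0.011,-0.069,0,-1],[0.0003,0,-0.008,-0.011,-0.069,0,-1],[0.0003,0,-0.008,-0.011,-0.069,0,-1],[0.0003,0,-0.008,-0.011,-0.069,0,-1],[0.0003,0,-0.008,-0.011,-0.069,0,-1]]' | grep force; python3 fz.py; python3 -m jog '[[0.0012,-0.0002,-0.006,-0.011,-0.055,0,-1],[0.0012,-0.0002,-0.006,-0.011,-0.055,0,-1],[0.0012,-0.0002,-0.006,-0.011,-0.055,0,-1],[0.0012,-0.0002,-0.006,-0.011,-0.055,0,-1],[0.0012,-0.0002,-0.006,-0.011,-0.055,0,-1]]' | grep force; python3 fz.py;  python3 - <<'E'
from plan import *
n=lambda p:np.array([np.cos(p),np.sin(p)])
def B(phi,t,m):return np.array([134,-9.])-m*n(phi-t)
ph=[1.5,1.57]
show([tcp(p,np.interp(p,[.4,1.57],[.44,.7]),B(p,np.interp(p,[.4,1.57],[.44,.7]),np.interp(p,[.25,.6],[0,4]))) for p in ph],None,[1,5])
E
```

```text
force: [-0.9, 0.3, -2.6]
F [-0.72 -0.27 -2.93] [ 379.6 -214.6  117.5] 20.1
force: [-0.7, 0.5, -2.3]
F [-0.35  0.01 -2.38] [ 382.7 -215.1  102.6] 20.8
now [ 382.7 -215.1  102.6] [-1.9  0.1 -3.5] 20.8
0 mm [-2.   0.2 -2. ] rows 1 each [-0.004   0.0003 -0.004 ] turn [ 0.01   0.03  -0.007]
1 mm [  2.5  -0.4 -11.2] rows 5 each [ 0.001  -0.0002 -0.0045] turn [-0.006 -0.038  0.   ]
```

```bash
python3 -m jog '[[0,0,-0.005,-0.005,-0.035,0,-1],[0,0,-0.005,-0.005,-0.035,0,-1]]' | grep force; python3 fz.py; python3 -m jog '[[0,0,-0.005,-0.005,-0.035,0,-1],[0,0,-0.005,-0.005,-0.035,0,-1],[0,0,-0.003,-0.005,-0.035,0,-1]]' | grep force; python3 fz.py
python3 - <<'E'
from plan import *
from rig import manip
s=st();print(s['Rm'].round(3).tolist())
c=manip.capture('top')['frame'];a=manip.capture('scene')['frame'];w=manip.capture('wrist')['frame']
np.savez('fin1.npz',top=c,scene=a,w=w)
# corner tests: predicted level-hatch lines, free edge inner face
from ang import pts
I=cv2.cvtColor(c,cv2.COLOR_RGB2GRAY).astype(float);J=cv2.cvtColor(a,cv2.COLOR_RGB2GRAY).astype(float)
from scipy.ndimage import map_coordinates
for f in (1.5,1.57):
    Zs=range(120,172,3)
    for n,im in (('top',I),('scene',J)):
        p=proj(n,[pts(f,12,z,[50])[0] for z in Zs]);print(f,n,map_coordinates(im,[p[:,1],p[:,0]],order=1).round().astype(int).tolist())
E
```

```text
force: [0.6, -1.2, -1.3]
F [ 0.09 -0.41 -1.34] [ 382.9 -215.3   97.7] 21.2
force: [0.6, 1.0, -1.8]
F [-0.19  0.26 -1.44] [ 382.7 -215.1   91.1] 21.7
[[0.214, -0.157, -0.964], [-0.034, -0.988, 0.153], [-0.976, 0.0, -0.217]]
1.5 top [71, 72, 71, 69, 70, 71, 96, 149, 199, 195, 197, 189, 94, 62, 113, 137, 138, 142]
1.5 scene [90, 90, 92, 91, 91, 90, 89, 90, 91, 92, 91, 111, 154, 195, 204, 192, 159, 109]
1.57 top [72, 71, 70, 70, 71, 86, 133, 194, 196, 196, 192, 137, 38, 110, 141, 148, 151, 155]
1.57 scene [90, 88, 85, 82, 89, 123, 166, 197, 222, 229, 228, 222, 204, 178, 141, 113, 98, 85]
```

```bash
cat > unh.py <<'E'
from plan import *
M=toolpose(np.eye(3),np.zeros(3),dl,G);Rt0=M[1];t0=M[0]
def hook(p,Rm):
    Rp=Rm@Rt0.T;o=p-Rp@t0;return o+Rp@[137,0,-3],Rp
def tool_for(h,t):
    Rp=Rpole(t);o=h-Rp@[137,0,-3];return o+Rp@t0,Rp@Rt0
def rel(p,Rm):
    h,Rp=hook(p,Rm);d=h-H;return d@SX,d@np.array([-SX[1],SX[0],0]),h[2],np.arcsin(Rp[2,0]),Rp.T@(bar(np.pi/2)-(h-Rp@[137,0,-3]))
if __name__=='__main__':
    import sys
    s=st();x=rel(s['ee_pos'],s['Rm']);print('hook s,lat,z %.1f %.1f %.1f tau %.3f bar in pole'%x[:4],x[4].round(1))
    h=hook(s['ee_pos'],s['Rm'])[0]
    W=[];N=[]
    for a in sys.argv[1:]:
        ds,dz,t,n=map(float,a.split(','));h=h+SX*ds+[0,0,dz];W.append(tool_for(h,t));N.append(int(n))
    show(W,fit(),N)
E
python3 unh.py 0,8,.75,4 -10,0,.75,3 -10,0,.75,3 -15,0,.75,3 -60,-20,.5,6 0,60,0,7
```

```text
hook s,lat,z -135.1 0.2 187.7 tau 0.702 bar in pole [130.4  -0.2 -14.1]
now [ 382.9 -215.2   91.2] [-0.6 -0.  -1.2] 21.85
0 mm [ 4.8 -0.6  2.3] rows 4 each [ 0.0024 -0.0003  0.0012] turn [-0.022 -0.15  -0.002] [-0.61  0.35  2.26  0.4   0.3   0.75] 0.0
1 mm [-9.9  1.6  0. ] rows 3 each [-0.0066  0.001   0.    ] turn [0. 0. 0.] [-0.63  0.35  2.28  0.42  0.3   0.72] 0.0
2 mm [-9.9  1.6  0. ] rows 3 each [-0.0066  0.001   0.    ] turn [0. 0. 0.] [-0.64  0.34  2.3   0.44  0.29  0.68] 0.0
3 mm [-14.8   2.4   0. ] rows 3 each [-0.0099  0.0016  0.    ] turn [0. 0. 0.] [-0.66  0.32  2.33  0.47  0.28  0.63] 0.0
4 mm [-80.7  12.9  11.5] rows 6 each [-0.0269  0.0043  0.0038] turn [0.082 0.514 0.   ] [-0.67  0.26  2.33  0.02  0.54  1.04] 0.0
5 mm [-17.    2.7 133.9] rows 7 each [-0.0049  0.0008  0.0383] turn [ 0.14   0.882 -0.   ] [-0.53  0.2   2.03 -0.17  1.36  1.27] 0.0
```

```bash
python3 -m jog '[[0.0024,-0.0003,0.001,-0.022,-0.15,0,-1],[0.0024,-0.0003,0.001,-0.022,-0.15,0,-1],[0.0024,-0.0003,0.001,-0.022,-0.15,0,-1],[0.0024,-0.0003,0.001,-0.022,-0.15,0,-1],[0,0,0,0,0,0,-1],[0,0,0,0,0,0,-1]]'|grep force; python3 fz.py; python3 unh.py
```

```text
force: [-0.6, -0.5, -2.0]
F [-0.45 -0.02 -1.68] [ 387.7 -215.8   93.2] 22.65
hook s,lat,z -135.1 0.3 195.3 tau 0.750 bar in pole [124.7  -0.3 -19.3]
now [ 387.7 -215.8   93.2] [ 0.1  0.1 -1.8] 22.65
```

```bash
python3 -m jog '[[-0.0066,0.001,0.0005,0,0,0,-1],[-0.0066,0.001,0.0005,0,0,0,-1],[0,0,0,0,0,0,-1]]'|grep force; python3 fz.py; python3 -m jog '[[-0.005,0.0008,0,0,0,0,-1],[-0.005,0.0008,0,0,0,0,-1],[0,0,0,0,0,0,-1]]'|grep force; python3 fz.py; python3 unh.py
```

```text
force: [0.0, 0.5, -1.8]
F [-0.32  0.31 -1.48] [ 380.9 -214.8   93.7] 23.15
force: [0.3, -0.3, -1.5]
F [ 0.18 -0.16 -1.67] [ 376.  -214.    93.7] 23.65
hook s,lat,z -146.9 0.3 195.8 tau 0.750 bar in pole [133.   -0.3 -27.7]
now [ 376.  -214.    93.7] [-0.2 -0.1 -2.6] 23.65
```

```bash
python3 -m jog '[[-0.006,0.001,0,0,0,0,-1],[-0.008,0.0013,0,0,0,0,-1],[-0.008,0.0013,0,0,0,0,-1]]'|grep force; python3 fz.py; python3 -m jog '[[-0.01,0.0016,0,0,0,0,-1],[-0.012,0.002,-0.002,0,0,0,-1],[-0.012,0.002,-0.006,0,0,0,-1],[-0.012,0.002,-0.006,0,0,0,-1],[0,0,0,0,0,0,-1]]'|grep force; python3 fz.py; python3 unh.py
```

```text
force: [0.1, -0.2, -2.1]
F [-0.04  0.26 -1.54] [ 364.9 -212.2   93.7] 24.15
force: [-0.6, 0.4, -1.3]
F [-0.07  0.08 -1.06] [ 342.2 -208.6   86.8] 24.85
hook s,lat,z -181.1 0.3 189.0 tau 0.750 bar in pole [162.6  -0.3 -46.1]
now [ 342.2 -208.6   86.8] [-0.2  0.  -2. ] 24.85
```

```bash
python3 -m jog '[[-0.01,0.0016,0.02,0,0,0,-1],[-0.006,0.001,0.06,0,0,0,-1],[0,0,0.08,0,0,0,-1],[0,0,0.08,0,0,0,-1],[0,0,0.08,0,0,0,-1],[0,0,0.06,0,0,0,-1],[0,0,0,0,0,0,-1]]'
python3 - <<'E'
from unh import *
Rr=R.from_euler('z',1.324).as_matrix()
h=None
s=st();Rp=Rpole(0);a=(s['ee_pos']+[40,60,0],Rp@Rt0)
o=np.array([473.4,33,66.])
b=(o+[0,0,120]+Rr@t0,Rr@Rt0);c=(o+[0,0,0]+Rr@t0,Rr@Rt0)
show([a,b,c],fit(),[10,19,4]);print(b[0],c[0])
E
```

```text
time_s: 25.55
ee_pos: [336.0, -208.7, 281.1]
tool_rot: [0.795, -0.064, -0.602, -0.046]
force: [0.5, -0.6, -1.5]
width: 0.205
now [ 336.  -208.7  281.1] [ 0.5 -0.6 -1.5] 25.55
0 mm [40. 60.  0.] rows 10 each [0.008 0.012 0.   ] turn [ 0.154  0.935 -0.003] [-0.34  0.28  1.81 -0.09  1.53  1.41] 0.0
1 mm [ 93.4 165.8 -94.9] rows 19 each [ 0.0098  0.0175 -0.01  ] turn [-0.     0.     0.975] [ 0.27  0.39  1.91 -0.46  1.14  0.78] 0.0
2 mm [   0.    0. -120.] rows 4 each [ 0.    0.   -0.06] turn [0. 0. 0.] [ 0.27  0.6   1.95 -0.53  0.92  0.91] 0.0
[469.41466408  17.18091557 186.2140409 ] [469.41466408  17.18091557  66.2140409 ]
```

```bash
python3 -m jog '[[0.008,0.012,0,0.154,0.935,0,-1],[0.008,0.012,0,0.154,0.935,0,-1],[0.008,0.012,0,0.154,0.935,0,-1],[0.008,0.012,0,0.154,0.935,0,-1],[0.008,0.012,0,0.154,0.935,0,-1],[0.008,0.012,0,0.154,0.935,0,-1],[0.008,0.012,0,0.154,0.935,0,-1],[0.008,0.012,0,0.154,0.935,0,-1],[0.008,0.012,0,0.154,0.935,0,-1],[0.008,0.012,0,0.154,0.935,0,-1]]'; python3 -m jog '[[0.01,0.018,-0.01,0,0,0.975,-1],[0.01,0.018,-0.01,0,0,0.975,-1],[0.01,0.018,-0.01,0,0,0.975,-1],[0.01,0.018,-0.01,0,0,0.975,-1],[0.01,0.018,-0.01,0,0,0.975,-1],[0.01,0.018,-0.01,0,0,0.975,-1],[0.01,0.018,-0.01,0,0,0.975,-1],[0.01,0.018,-0.01,0,0,0.975,-1],[0.01,0.018,-0.01,0,0,0.975,-1],[0.01,0.018,-0.01,0,0,0.975,-1]]'; python3 -m jog '[[0.01,0.017,-0.01,0,0,0.975,-1],[0.01,0.017,-0.01,0,0,0.975,-1],[0.01,0.017,-0.01,0,0,0.975,-1],[0.01,0.017,-0.01,0,0,0.975,-1],[0.009,0.017,-0.01,0,0,0.975,-1],[0.009,0.017,-0.01,0,0,0.975,-1],[0.009,0.017,-0.01,0,0,0.975,-1],[0.009,0.017,-0.01,0,0,0.975,-1],[0.009,0.017,-0.01,0,0,0.975,-1],[0,0,0,0,0,0,-1],[0,0,0,0,0,0,-1]]'
cat > rest.py <<'E'
from unh import *
Rr=R.from_euler('z',1.324).as_matrix();o=np.array([473.4,33,66.])
show([(o+[0,0,z]+Rr@t0,Rr@Rt0) for z in (30,6,0)],None,[5,5,2])
E
python3 rest.py
python3 - <<'E'
from h import *
s,w=cap('wrist','w7')
print([(v,int(w[v,259].sum())) for v in list(range(0,10))+list(range(34,48,2))],[(v,w[v,259].tolist()) for v in range(144,170,3)])
E
```

```text
time_s: 26.55
ee_pos: [373.9, -146.5, 275.1]
tool_rot: [-0.511, 0.039, 0.856, 0.069]
force: [0.6, -0.4, -1.1]
width: 0.196
time_s: 27.55
ee_pos: [423.6, -56.5, 224.8]
tool_rot: [-0.488, -0.16, 0.817, -0.262]
force: [0.3, 0.8, -1.8]
width: 0.199
time_s: 28.65
ee_pos: [465.8, 19.4, 180.7]
tool_rot: [-0.404, -0.317, 0.678, -0.525]
force: [-0.4, 0.2, -2.2]
width: 0.202
now [465.8  19.4 180.7] [-0.4  0.2 -2.2] 28.65
0 mm [  3.7  -2.3 -84.5] rows 5 each [ 0.0015 -0.0009 -0.0338] turn [ 0.018 -0.02   0.005]
1 mm [  0.   0. -24.] rows 5 each [ 0.      0.     -0.0096] turn [0. 0. 0.]
2 mm [ 0.  0. -6.] rows 2 each [ 0.     0.    -0.006] turn [0. 0. 0.]
[(0, 356), (1, 365), (2, 399), (3, 432), (4, 363), (5, 213), (6, 154), (7, 158), (8, 158), (9, 156), (34, 166), (36, 170), (38, 171), (40, 220), (42, 466), (44, 489), (46, 490)] [(144, [158, 160, 157]), (147, [158, 160, 158]), (150, [136, 107, 94]), (153, [127, 71, 42]), (156, [181, 92, 44]), (159, [183, 92, 40]), (162, [179, 91, 40]), (165, [74, 52, 40]), (168, [37, 41, 40])]
```

```bash
python3 -m jog '[[0.0015,-0.0009,-0.034,0.018,-0.02,0.005,-1],[0.0015,-0.0009,-0.034,0.018,-0.02,0.005,-1],[0.0015,-0.0009,-0.034,0.018,-0.02,0.005,-1],[0.0015,-0.0009,-0.034,0.018,-0.02,0.005,-1],[0.0015,-0.0009,-0.034,0.018,-0.02,0.005,-1],[0,0,0,0,0,0,-1]]'|grep -E "time|force"; python3 rest.py
python3 - <<'E'
from unh import *
from rig import manip
s=st();sc=manip.capture('scene')['frame'];w=manip.capture('wrist')['frame'];t=manip.capture('top')['frame']
def cr(i,x,y,w,h):return cv2.resize(i[y:y+h,x:x+w,::-1],(400,300),interpolation=cv2.INTER_CUBIC)
cv2.imwrite('pics/c7.png',np.vstack([np.hstack([cr(sc,190,215,120,90),cr(t,182,183,100,75)]),np.hstack([cr(w,110,0,300,225),cr(t,270,120,110,82)])]))
E
```

```text
time_s: 29.3
force: [0.3, 0.4, -1.3]
now [469.1  16.3  95.2] [ 0.3  0.4 -1.3] 29.3
0 mm [0.3 0.8 1. ] rows 5 each [0.0001 0.0003 0.0004] turn [ 0.001 -0.003  0.003]
1 mm [  0.   0. -24.] rows 5 each [ 0.      0.     -0.0096] turn [0. 0. 0.]
2 mm [ 0.  0. -6.] rows 2 each [ 0.     0.    -0.006] turn [0. 0. 0.]
```

View pics/c7.png

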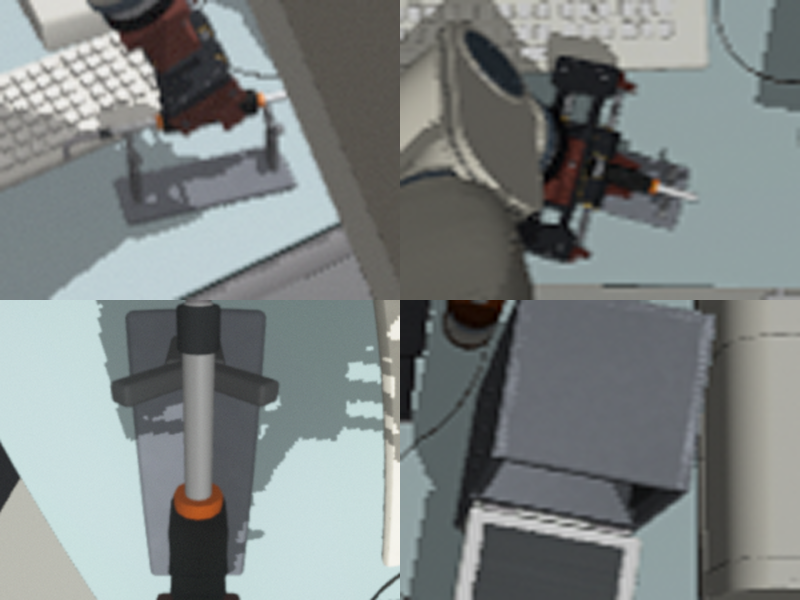

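```bash
python3 -m jog '[[0,0.0008,-0.01,0,0,0,-1],[0,0.0008,-0.01,0,0,0,-1],[0,0,-0.01,0,0,0,-1],[0,0,-0.01,0,0,0,-1],[0,0,-0.006,0,0,0,-1],[0,0,0,0,0,0,-1]]'|grep -E "time|force"; python3 fz.py;  python3 -m jog '[[0,0,-0.004,0,0,0,-1],[0,0,-0.004,0,0,0,-1],[0,0,0,0,0,0,-1]]'|grep -E "time|force"; python3 fz.py; python3 rest.py
```

```text
time_s: 30.05
force: [0.1, 0.3, -2.1]
F [ 0.12 -0.24 -1.71] [470.3  18.   73.8] 30.25
time_s: 30.55
force: [0.6, -0.0, -1.3]
F [ 0.09 -0.09 -1.11] [470.2  18.   69.7] 30.75
now [470.2  18.   69.7] [ 0.6  0.1 -2.2] 30.75
0 mm [-0.8 -0.8 26.5] rows 5 each [-0.0003 -0.0003  0.0106] turn [-0.001  0.005 -0.002]
1 mm [  0.   0. -24.] rows 5 each [ 0.      0.     -0.0096] turn [0. 0. 0.]
2 mm [ 0.  0. -6.] rows 2 each [ 0.     0.    -0.006] turn [0. 0. 0.]
```

```bash
for i in 1 2 3; do python3 -m jog '[[-0.0005,-0.0005,-0.003,0,0,0,-1],[0,0,0,0,0,0,-1]]'>/dev/null; python3 fz.py; done
```

```text
F [-0.2   0.15 -1.29] [470.   17.7  68.2] 31.15
F [ 0.14 -0.24 -1.61] [469.7  17.5  66.7] 31.55
F [-1.97  1.01  2.48] [469.3  17.3  65.3] 31.95
```

```bash
python3 -m jog '[[0,0,0,0,0,0,-0.45],[0,0,0,0,0,0,-0.3],[0,0,0,0,0,0,0],[0,0,0,0,0,0,0.3],[0,0,0,0,0,0,0.6],[0,0,0,0,0,0,0.8],[0,0,0,0,0,0,0.8],[0,0,0,0,0,0,0.8]]' 10; python3 -m jog '[[0.001,0.004,0.008,0,0,0,0.8],[0.002,0.009,0.018,0,0,0,0.8],[0.004,0.018,0.036,0,0,0,0.8],[0.006,0.022,0.044,0,0,0,0.8],[0.006,0.022,0.044,0,0,0,0.8],[0.006,0.022,0.044,0,0,0,0.8],[-0.02,0.02,0.06,0,0,0,0.8],[-0.04,0.02,0.06,0,0,0,0.8],[-0.05,0.02,0.06,0,0,0,0.8],[-0.05,0.02,0.04,0,0,0,0.8],[0,0,0,0,0,0,0.8]]'
python3 - <<'E'
from unh import *
from rig import manip
w=manip.capture('wrist')['frame'];s,sc=cap('scene','s8');t=manip.capture('top')['frame'];print(s['ee_pos'])
def cr(i,x,y,w,h):return cv2.resize(i[y:y+h,x:x+w,::-1],(400,300),interpolation=cv2.INTER_CUBIC)
cv2.imwrite('pics/c8.png',np.vstack([np.hstack([cr(sc,190,215,120,90),cr(t,182,183,100,75)]),np.hstack([cr(sc,120,110,240,180),cr(t,120,100,270,202)])]))
E
```

```text
time_s: 32.75
ee_pos: [469.5, 17.2, 65.2]
tool_rot: [-0.409, -0.318, 0.674, -0.526]
force: [0.0, 0.1, -0.5]
width: 0.858
time_s: 33.85
ee_pos: [401.0, 107.1, 275.1]
tool_rot: [-0.41, -0.318, 0.673, -0.527]
force: [-0.2, -0.2, -0.4]
width: 0.9
[401.85853697 106.63471681 273.87126543]
```

View pics/c8.png

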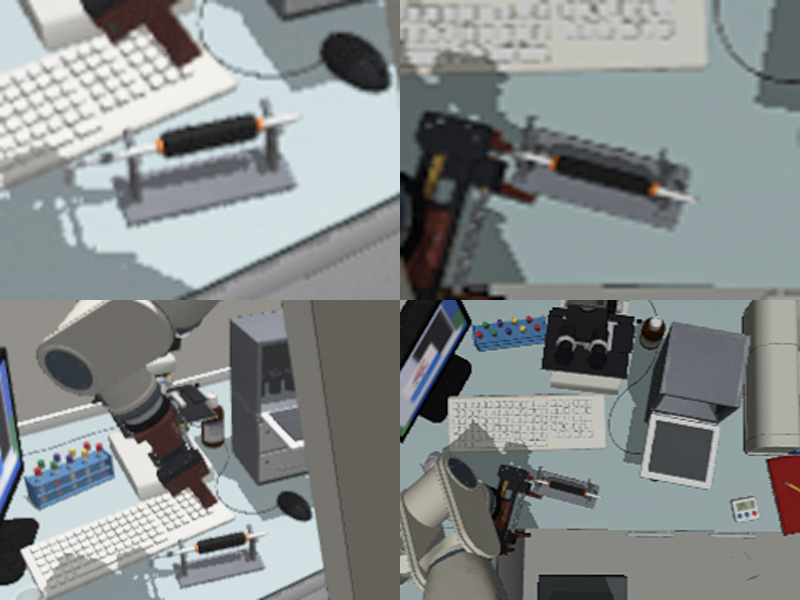

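```bash
python3 -c "
from rig import manip
print(manip.job_done()); print(manip.read_state()['time_s'])"
```

```text
the job is handed in; nothing more can be done
None
the job is handed in; nothing more can be done
```

The hatch is open and down on its stop, and the pole is back in its rest. I handed the job in at about 34 s, with the gripper open and clear of everything.

**What I did:** I took the pole by its grip and hooked it down into the eye. I swung the hatch down in small steps, following its angle in the top camera up to about 1.1 rad. I tilted the pole to about 43°, drew the hook out without it catching on the bar, and laid the pole back.

**What the last checks showed:**
- **Hatch:** the load on the hook had gone at the end of the swing, so the hatch was resting on its stop. The last pictures show it still down.
- **Pole:** it lies in both Vs with the hook towards the same end as before. By the pictures it is within about 3 mm of where it started along its length. The hook's downward hang was hard to make out in the last picture.
- **Timer, dishes and beaker:** the timer looks unmoved. I did not check the dishes and the beaker in the last pictures, but I never moved near them.

**What disagreed:**
- **Store position:** my first fit put the hatch face 8 mm too deep, so the hook touched the shut hatch once with about 2 N. I corrected this from the picture before hooking.
- **Grip on the pole:** the fingers had not fully closed when I lifted, so the pole sat 7 mm low in the grip. I measured this and allowed for it.
- **Angle reading:** the camera reading was wrong (0.24) past about 1.1 rad, so I finished the swing on force and pictures.

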